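# Read a test card under the pressed-down light cover

## Task

Take the test card with the teal grip out of the rack and slide it all the way down into the slot of the card reader. Then put the black light cover over it, white line to the front, so that it drops over the reader's locating pin, which it hides, and press it gently down against the sprung light seal until it is fully home. The reading only runs while the cover is held down, so finish while still holding the cover fully pressed down, without letting go; leave the amber (orange) card in the rack and the things standing around where they are.

Things in the scene. Friction and masses are not known exactly. Their poses are not given: they have to be found in the camera images.
- reader: Card reader: white case, 194 long (x) x 132 (y) x 60 mm high, fixed. Origin on the table under the case; +x points from its sloping front console (display, keys) to its back, +y to its left. Flat grey deck 58 mm above the table, x = -17 to 87, y = -46 to 46 mm, white rims round it 2 mm higher. On the deck a square black seal frame; inside it the card slot and, behind that, the pin.
- slot (a point): Centre of the card slot's mouth, level with the deck, at reader x = 23, y = 0 mm. Slot 11 mm along reader x by 46 mm along y (1 mm of play round the card on each side), sharp-edged, 37 mm deep, solid floor. The seated card stands 25 mm out of the deck.
- pin (a point): Centre of the top of the steel locating pin, at reader x = 53, y = 0, 14 mm above the deck. Oblong, 10 mm along reader x by 22 mm along y; its top 3.5 mm taper by 2 mm a side. The cover hides it.
- seat (a point): Point on the deck at reader x = 35, y = 0 mm. The cover's centre belongs straight above it, the cover's axes parallel to the reader's.
- seal (a joint): Sprung black rubber frame round slot and pin, 64 x 64 mm outside, 52 x 52 inside, centred on the seat. Metres pressed down: at 0 its top stands 5 mm above the deck and resists with 4 N; at its stop, 0.005, with 9 N, and the cover's rim is then on the deck. The cover's weight alone does not press it; it springs back when let go.
- cover_center (a point): Black light cover, about 150 g, loose on the table on its open underside; 68 x 68 mm, 64 mm high in all; this point on its middle axis 32 mm above the rim. x to its back, y left, z up; a white line on the top marks the front (-x) edge. Box part 36 mm high; on it a ribbed grip bar from 36 to 64 mm above the rim, 46 mm long (y), 14 mm thick (x).
- cover: The same cover, origin at the centre of its rim. Open 30 mm deep below: card chamber x = -28 to 4, y = -28 to 28 mm; behind it the pin pocket, centre x = 18 mm, 12.5 mm (x) by 24.5 mm (y), sharp-edged. Rim 14 mm above the deck when it rests on the pin's top, 5 mm when dropped over the pin onto the seal, 0 when home. Fits only with its white line to the reader's front.
- teal_card_center (a point): The test card to read: white slab with a teal grip (top 22 mm), 44 mm wide (y), 9 mm thick (x), 62 mm high (z), 30 g, upright in the rack; this point at its centre, 31 mm above its lower edge. The lowest 7 mm taper to a nose 4 x 37 mm. 32 mm stand out of the rack; pinch it near the top across its thickness. Either face may look forward in the reader.
- teal_card: The same card; origin at the centre of its lower edge.
- rack: White card rack, foot 136 (x) x 76 mm (y), 40 mm high, fixed; origin on the table under its centre. Three slots at x = -42, 0 and 42 mm, each 12 mm along x by 47 mm along y, 30 mm deep; card faces look along x. The cards stand in the first two slots in either order; the third is empty.
- amber_card_center (a point): Centre of the other test card, same size with an amber (orange) grip, in the rack beside the teal one. It stays there.
- timer: White bench timer, 58 x 66 x 19 mm, on the table in front of the reader; origin under it. Bystander.
- jar: Sample jar with white cap, 48 mm wide and 62 mm high; origin under it. Bystander.
- vial: Small vial with red cap, 25 mm wide and 48 mm high; origin under it. Bystander.
Mind the look-alikes: they are no part of the job. What is shaped like the cover but purple is not meant.

How it is judged:
By the outcome, as a careful person would: the job done as asked, in the order asked, and still so for the second after the job is handed in, while the arm keeps its last pose, push and grip.
It also fails if it takes over 61 s, if anything falls off the work surface, if the arm or the gripper's body presses on something with over 40 N, if the wrist force passes 120 N, or if a joint passes its speed limit or range.

## Robot

A 6-joint arm with a two-finger parallel gripper is mounted at the origin on a cart in front of the work surface, level with it; the furniture and walls round the work are solid. World frame = base frame: x ahead of the robot, y to its left, z up, the work surface at z = 0. Lengths are in m, angles in rad, forces in N, time in s.
With the tool pointing down it reaches from about 0.35 to 0.775 m from the base axis. Payload 5.5 kg.
Tool frame: the origin (TCP) lies on the centre line of the jaws, within the pads' length; the fingertips stand 11 mm ahead of it and the grasp point (between the pads) lies 8 mm behind it (env.tip_reach is the distance from the TCP to the fingertips, in m); z points along the fingers, x is the direction in which the jaws open and shut, and the axes are right-handed (so a half turn about z gives the same grasp; the last joint's range is limited). The gripper opens to 85 mm and grips with 20 to 120 N. Pads are 22 mm wide; open, the fingers measure 114 mm over their backs; the gripper's body (76 mm by 85 mm) begins 54 mm behind the grasp point. The pads swing forward as they close: fully open they stand 13 mm farther back than shut.
Start: joints at [-1.42, 0.313, 0.046, 1.304, 0, 1.431], TCP at [0.165, -0.551, 0.242] pointing down, gripper open.
Joint ranges: [-2.76, 2.76], [-0.86, 1.69], [-1.03, 1.26], [-2.2, 2.34], [-1.47, 1.5], [-3.14, 3.14]. Speed limits (rad/s): [2.57, 2.57, 3.14, 3.14, 3.14, 3.14].

## Interface

Orientations are given as a unit quaternion [w, x, y, z].
In Python, from workcell import env gives the robot as it stands.
- The arm moves only by the tool carry_out, never from a script. Its argument "moves" is one flat list of numbers, 7 for each row, row after row: the gripper command: -1 is shut, 1 is fully open, values between are in proportion, then the shift along the tool's x, y, z in m, then the turn, a rotation vector about the tool's x, y, z in degrees. A call has exactly 5 rows; each row shifts and turns the pose as measured when the row begins, along the tool's axes as they then stand; what a row does not reach is not made up. A row lasts 1/8 s, in which the tool goes at most 62.5 mm and 10.7 degrees, less where a joint would pass 70% of its speed; a pose out of reach is approached as far as the arm can. A call is refused whole if a number of a shift passes 0.0625 or a number of a turn 10.7, either way. A call with a gripper value outside its range is refused whole. The fingers move at their own pace and stop on an object; "squeeze" is the grip in N (left out, the last holds). Time passes only in rows, so rows that do not move let the fingers close, or fill a call up. It gives the time, the measured TCP pose, the force and the opening at its end, in the units of the state.
- env.get_state(): the state, without advancing time (a new reading comes with each control period).
- env.read_camera(name): name is "scene" or "top" or "wrist"; returns the picture (480x640x3 uint8, red, green, blue); there is no depth.
- env.calibration(name): a dict with "camera_matrix" (3x3 intrinsics, pixels), "k1" (the pictures are not rectified: a ray, as slopes to the right and down, at radius r is drawn at 1 + k1 r^2 times it, then the intrinsics apply), "rvec" (rotation vector, rad) and "tvec" (3), from world to camera coordinates, as OpenCV has them; the wrist camera has in their place "hand_eye" (4x4, takes a point from camera to tool coordinates, whose origin is the TCP and whose axes are the tool frame's). Camera axes: x right, y down, z forward; pixel columns grow to the right and rows downward; lengths in m; the calibration is good to about 2 mm. A picture is of the moment at which its call begins: read the wrist's pose just before it. calibration takes no time and is no camera call.
- env.hand_in(): hands the job in, once; it reports no verdict.
The state is a dict: "clock": time; "joint_pos": joint angles; "qvel": joint speeds; "tau": joint torques, N m; "tcp_pos": TCP position; "orientation": TCP orientation; "wrist_force": force on the tool from outside, world axes, zero at the start; "ft_torque": the same for the moment, N m; "finger_gap": finger opening in m.
Only numpy, scipy, OpenCV 4.12 (cv2) and the standard library are available. Lean on these libraries where they do the work, as an engineer would, in place of code of your own. Each camera call takes 0.05 s, during which the arm holds its last target. There are 200 camera calls.

## Working session

There is one attempt and no reset: what is moved stays moved. The work goes in short steps, Python scripts to look and compute and a tool call to move; the robot and the scene stay as the last step left them, time stands still between calls to the robot, and variables do not carry over. Pictures are saved under pics/ and viewed, about 8 in all and at most 12, crops included, and the job is handed in when it is done.

Besides the shell and the picture viewer there is one more tool, called after "Request:" in YAML: its name, and indented under it one key for each argument. carry_out: Moves the arm, as the interface text tells. Its arguments: {"type":"object","properties":{"moves":{"type":"array"},"squeeze":{"type":"number"}},"required":["moves"]}

```bash
mkdir -p pics; ls
python3 - <<'E'
from workcell import env
import cv2,numpy as np
for n in("scene","top"):
    im=env.read_camera(n); cv2.imwrite(f"pics/{n}0.png",im[:,:,::-1])
    c=env.calibration(n); print(n,c)
print(env.calibration("wrist")); print(env.get_state()); print(env.tip_reach)
E
```

```text
pics
scene {'camera_matrix': array([[546.19866107,   0.        , 329.59419894],
       [  0.        , 546.19866107, 228.68449421],
       [  0.        ,   0.        ,   1.        ]]), 'k1': 0.0043125349423157565, 'rvec': array([ 0.6948635 , -2.72819448,  0.94073311]), 'tvec': array([0.48918721, 0.18632921, 1.14971312])}
top {'camera_matrix': array([[622.99162988,   0.        , 312.38089719],
       [  0.        , 622.99162988, 230.62223695],
       [  0.        ,   0.        ,   1.        ]]), 'k1': -0.14359295973747235, 'rvec': array([ 2.0890345 , -2.10169783,  0.24278628]), 'tvec': array([0.07366833, 0.53084786, 1.31169611])}
{'camera_matrix': array([[362.39840206,   0.        , 320.82638027],
       [  0.        , 362.39840206, 231.99490256],
       [  0.        ,   0.        ,   1.        ]]), 'k1': -0.07064961828646511, 'hand_eye': array([[ 9.99999033e-01, -6.62353531e-04, -1.22289402e-03,
         9.57637209e-04],
       [ 9.88591428e-04,  9.57007881e-01,  2.90060232e-01,
        -7.42339657e-02],
       [ 9.78196794e-04, -2.90061161e-01,  9.57007610e-01,
        -1.31614119e-01],
       [ 0.00000000e+00,  0.00000000e+00,  0.00000000e+00,
         1.00000000e+00]])}
{'clock': 0.1, 'joint_pos': array([-1.41957811e+00,  3.13932111e-01,  4.50809384e-02,  1.30362612e+00,
        2.87968780e-06,  1.43121969e+00]), 'qvel': array([ 0.00048253, -0.00249094,  0.00307679, -0.00075787,  0.00139825,
       -0.00035178]), 'tau': array([ 2.21384158e-03, -4.81727242e+01,  2.99242347e+01,  1.28351551e-02,
       -1.60329014e-04,  1.76023633e-05]), 'tcp_pos': array([ 0.16479586, -0.55040504,  0.24148941]), 'orientation': array([-5.91864752e-04,  8.02095033e-01, -5.97195824e-01, -5.96747207e-04]), 'wrist_force': array([-0.48319521, -0.39151619, -0.12882157]), 'ft_torque': array([ 0.03415438,  0.04217935, -0.00170927]), 'finger_gap': 0.08579967544061443}
0.011
```

View pics/scene0.png

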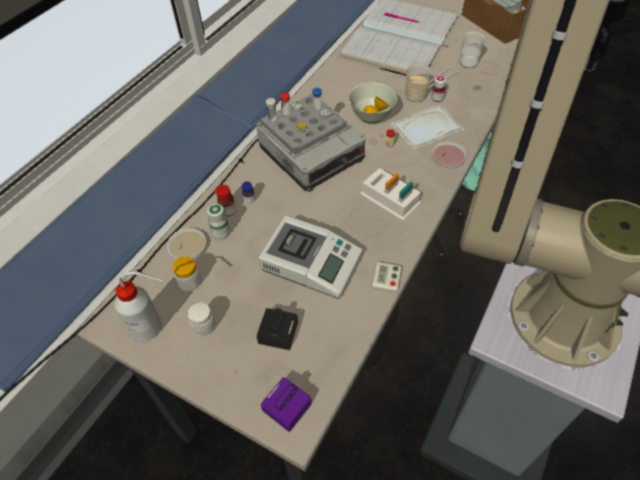

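View pics/top0.png

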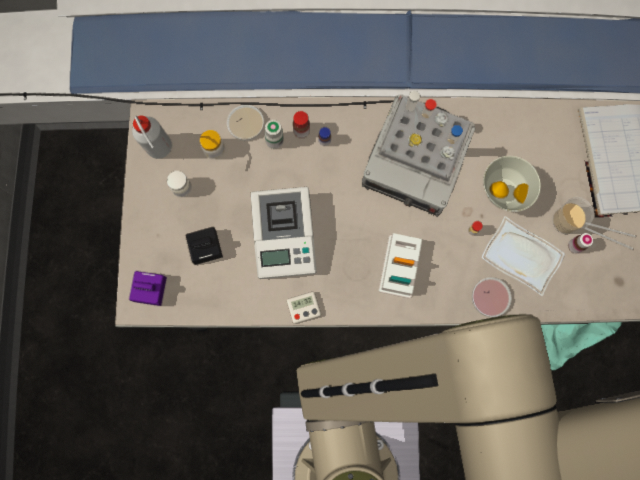

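The scene and top views agree. In the top view:
- **Black cover:** (204,245). Look-alike: the purple box at (148,288).
- **Teal card:** (400,281), with the amber card at (405,262). Other teal: the cloth at (580,340), and the teal reader key.
- **Reader:** (283,232), front facing down in the image.

I'm choosing the black cover and the teal-grip card, and checking both in a close crop.

```bash
cat > h.py <<'E'
import cv2,numpy as np
from scipy.spatial.transform import Rotation as R
from workcell import env
def proj(c,P):
    Q=cv2.Rodrigues(c["rvec"])[0]@np.atleast_2d(P).T+np.array(c["tvec"]).reshape(3,1)
    s=Q[:2]/Q[2]; s=s*(1+c["k1"]*(s**2).sum(0)); K=c["camera_matrix"]
    return (s*np.array([[K[0,0]],[K[1,1]]])+K[:2,2:3]).T
def cam(name,st=None):
    c=dict(env.calibration(name))
    if name=="wrist":
        T=np.eye(4);q=st["orientation"];T[:3,:3]=R.from_quat([q[1],q[2],q[3],q[0]]).as_matrix();T[:3,3]=st["tcp_pos"]
        W=np.linalg.inv(T@c["hand_eye"]); c["rvec"]=cv2.Rodrigues(W[:3,:3])[0].ravel(); c["tvec"]=W[:3,3]
    return c
def unproj(c,uv,z):
    """pixels -> world points at height z"""
    K=c["camera_matrix"]; uv=np.atleast_2d(uv).astype(float)
    d=(uv-K[:2,2])/[K[0,0],K[1,1]]; s=d.copy()
    for _ in range(20): s=d/(1+c["k1"]*(s**2).sum(1,keepdims=True))
    M=cv2.Rodrigues(c["rvec"])[0]; o=-M.T@np.array(c["tvec"]).ravel()
    r=np.c_[s,np.ones(len(s))]@M
    return o+r*((np.broadcast_to(z,len(s))-o[2])/r[:,2])[:,None]
def snap(name,fn):
    st=env.get_state(); im=env.read_camera(name)[:,:,::-1].copy(); cv2.imwrite("pics/"+fn+".png",im)
    return im,cam(name,st)
E
python3 - <<'E'
import cv2
im=cv2.imread("pics/top0.png")
a=cv2.resize(im[185:325,180:320],None,fx=4,fy=4,interpolation=cv2.INTER_CUBIC)
b=cv2.resize(im[225:305,375:435],None,fx=4,fy=4,interpolation=cv2.INTER_CUBIC)
import numpy as np
o=np.zeros((560,800,3),np.uint8);o[:,:560]=a;o[:320,560:]=b
cv2.imwrite("pics/crop1.png",o)
from h import *
c=cam("top")
for n,p,z in(("cover",(204,243),.036),("teal",(400,280),.072),("reader",(283,215),.06),("timer",(303,307),.019)):print(n,unproj(c,p,z))
E
```

```text
cover [[0.51061987 0.31469808 0.036     ]]
teal [[ 0.41832973 -0.11792954  0.072     ]]
reader [[0.56810053 0.13565101 0.06      ]]
timer [[0.36766684 0.09236795 0.019     ]]
```

View pics/crop1.png

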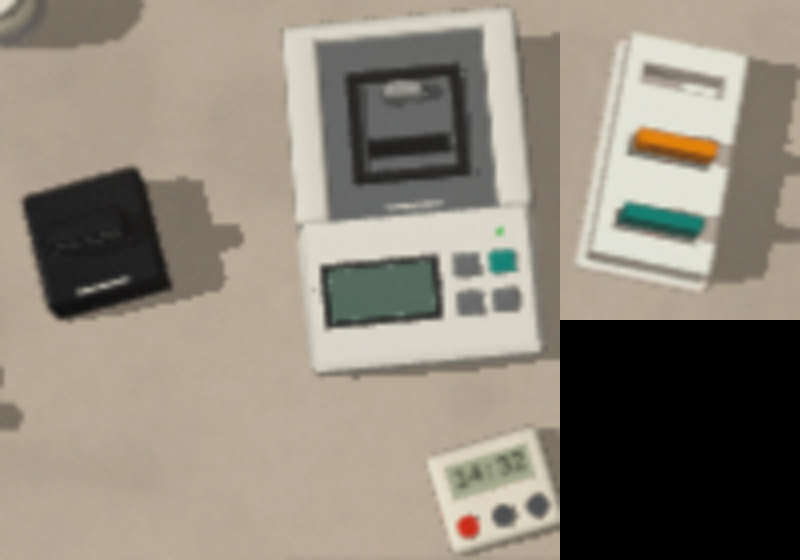

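The crop confirms the choice: the black box at crop (95,240) has a white line on its front edge (103,287). The teal grip at (660,220) is in the rack slot nearest the robot, and amber is in the middle slot. The reader's front console faces the robot.

```bash
cat >> h.py <<'E'
def yaw_of(st):
    q=st["orientation"]; X=R.from_quat([q[1],q[2],q[3],q[0]]).as_matrix()[:,0]; return np.degrees(np.arctan2(X[1],X[0]))
def plan(pos,yaw,rows=5,st=None):
    """rows for straight move, tool kept vertical; yaw = heading of tool x (deg). first row also rights the tilt"""
    st=st or env.get_state(); q=st["orientation"]; R0=R.from_quat([q[1],q[2],q[3],q[0]])
    a=np.radians(yaw); x=np.array([np.cos(a),np.sin(a),0]); z=np.array([0,0,-1.]); R1=R.from_matrix(np.c_[x,np.cross(z,x),z])
    w=(R1*R0.inv()).as_rotvec(); d=np.array(pos)-st["tcp_pos"]
    for i in range(rows):
        Ri=R.from_rotvec(w*i/rows)*R0
        print(np.round(Ri.inv().apply(d/rows),4).tolist(),np.round(np.degrees(Ri.inv().apply(w/rows)),2).tolist())
E
python3 - <<'E'
from h import *
c=cam("top")
f=lambda L,z,ox=180,oy=185,sx=0:unproj(c,[((x-sx)/4+ox-.4,y/4+oy-.4) for x,y in L],z)
def rect(n,P):
    e=(P[0]-P[3]+P[1]-P[2])[:2]  # front->back
    print(n,P.mean(0).round(4),"yaw",np.degrees(np.arctan2(e[1],e[0])).round(1), np.linalg.norm(np.diff(P,axis=0),axis=1).round(4))
# order: back-left, back-right, front-right, front-left
rect("seal",f([(347,72),(460,64),(470,175),(357,183)],.063))
rect("cover",f([(25,198),(135,168),(170,288),(60,317)],.036))
rect("rack",f([(630,35),(746,60),(709,280),(588,252)],.040,375,225,560))
t=f([(618,204),(704,215),(704,235),(618,222)],.072,375,225,560);rect("teal",t)
rect("timer",f([(430,460),(540,430),(560,520),(455,553)],.019))
plan([.40,-.118,.20],-8,8)
E
```

```text
seal [0.5664 0.1383 0.063 ] yaw 5.3 [0.0632 0.064  0.0625]
cover [0.5056 0.3147 0.036 ] yaw 17.9 [0.0645 0.0726 0.0636]
rack [ 0.4602 -0.1276  0.04  ] yaw -12.2 [0.0666 0.1265 0.0683]
teal [ 0.4197 -0.1177  0.072 ] yaw -2.0 [0.0469 0.0109 0.0469]
timer [0.3671 0.0909 0.019 ] yaw 13.6 [0.0634 0.0514 0.0608]
[-0.0433, -0.0437, 0.0053] [-0.01, 0.01, -8.17]
[-0.0367, -0.0494, 0.0053] [-0.01, 0.01, -8.17]
[-0.0293, -0.0541, 0.0052] [-0.01, 0.01, -8.17]
[-0.0213, -0.0577, 0.0052] [-0.01, 0.01, -8.17]
[-0.0129, -0.0602, 0.0052] [-0.01, 0.01, -8.17]
[-0.0042, -0.0614, 0.0052] [-0.01, 0.01, -8.17]
[0.0045, -0.0614, 0.0052] [-0.01, 0.01, -8.17]
[0.0132, -0.0601, 0.0052] [-0.01, 0.01, -8.17]
```

Request:
carry_out:
  moves: [1, -0.043, -0.044, 0.005, 0, 0, -8.2, 1, -0.037, -0.049, 0.005, 0, 0, -8.2, 1, -0.029, -0.054, 0.005, 0, 0, -8.2, 1, -0.021, -0.058, 0.005, 0, 0, -8.2, 1, -0.013, -0.06, 0.005, 0, 0, -8.2]

```text
clock: 0.72
tcp_pos: [0.3103, -0.2777, 0.2134]
orientation: [-0.002, 0.962, -0.271, -0.001]
wrist_force: [1.5, 0.9, 0.4]
finger_gap: 0.085
```

Run:
```python
from h import *
plan([.42,-.118,.20],-12,5)
```

```text
[0.002, -0.0387, 0.0028] [-0.04, 0.02, -3.9]
[0.0047, -0.0385, 0.0028] [-0.04, 0.02, -3.9]
[0.0073, -0.0381, 0.0028] [-0.04, 0.02, -3.9]
[0.0098, -0.0375, 0.0027] [-0.04, 0.02, -3.9]
[0.0124, -0.0367, 0.0027] [-0.04, 0.02, -3.9]
```

Request:
carry_out:
  moves: [1, 0.003, -0.043, 0.003, 0, 0, -4.5, 1, 0.005, -0.042, 0.003, 0, 0, -4.5, 1, 0.008, -0.041, 0.003, 0, 0, -4.5, 1, 0.01, -0.04, 0.003, 0, 0, -4, 1, 0, 0, 0, 0, 0, 0]

```text
clock: 1.35
tcp_pos: [0.4049, -0.1275, 0.2003]
orientation: [-0.003, 0.994, -0.113, -0.001]
wrist_force: [-0.1, 0.2, -0.5]
finger_gap: 0.0854
```

Run:
```python
from h import *
im,c=snap("wrist","w1")
st=env.get_state();print(st["tcp_pos"],yaw_of(st))
hs=cv2.cvtColor(im,cv2.COLOR_BGR2HSV)
m=cv2.inRange(hs,(78,90,40),(100,255,255))
n,l,s,ce=cv2.connectedComponentsWithStats(m)
for i in range(1,n):
    if s[i,4]>100: print(s[i],ce[i])
```

```text
[ 0.40451717 -0.12844585  0.20037694] -13.10660456803669
[336 181  11  60 585] [341.49059829 210.95555556]
```

View pics/w1.png

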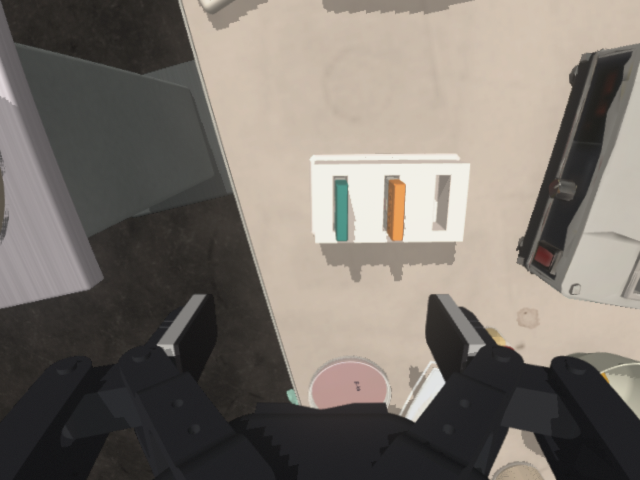

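The wrist view shows the teal grip at (341,211), amber at (396,210) and the empty slot at (443,203). The jaws are roughly parallel to the rack's long axis.

Run:
```python
from h import *
im=cv2.imread("pics/w1.png"); st=env.get_state(); c=cam("wrist",st)
hs=cv2.cvtColor(im,cv2.COLOR_BGR2HSV)
for n,lo,hi in(("teal",78,100),("amber",8,22)):
    m=cv2.inRange(hs,(lo,90,40),(hi,255,255)); m[:170]=0;m[250:]=0;m[:,:320]=0;m[:,420:]=0
    k=cv2.findNonZero(m); r=cv2.minAreaRect(k); b=cv2.boxPoints(r); print(n,b.round(1).tolist())
    v=hs[:,:,2]
    for row in range(182,242,8):
        x=np.flatnonzero(m[row]); print(row,x.min(),x.max(),v[row,x].tolist()) if len(x) else 0
P=unproj(c,[(312,164),(469,163),(463,243),(316,242)],.04);print(P)
e=P[1]-P[0]+P[2]-P[3];print(P.mean(0),np.degrees(np.arctan2(e[1],e[0])))
```

```text
teal [[336.0, 181.0], [346.0, 181.0], [346.0, 240.0], [336.0, 240.0]]
182 339 345 [115, 115, 116, 115, 116, 116]
190 337 346 [133, 147, 150, 150, 151, 150, 150, 150, 150, 147]
198 337 346 [133, 146, 150, 149, 149, 149, 150, 150, 149, 139]
206 337 346 [133, 146, 149, 149, 149, 149, 149, 150, 149, 139]
214 337 346 [132, 146, 149, 149, 149, 149, 150, 149, 148, 141]
222 337 346 [131, 146, 148, 148, 148, 149, 148, 148, 148, 139]
230 337 346 [130, 144, 148, 148, 148, 148, 148, 148, 147, 132]
238 337 346 [132, 143, 147, 147, 147, 147, 147, 147, 145, 131]
amber [[385.70001220703125, 239.6999969482422], [388.5, 178.60000610351562], [405.29998779296875, 179.3000030517578], [402.3999938964844, 240.5]]
182 389 402 [139, 147, 160, 168, 175, 180, 182, 181, 181, 183, 182, 182, 185, 193]
190 388 404 [140, 152, 156, 154, 143, 147, 175, 224, 234, 234, 234, 234, 235, 234, 234, 234, 229]
198 388 404 [137, 140, 130, 147, 145, 157, 191, 230, 234, 234, 234, 234, 235, 234, 234, 231, 209]
206 388 403 [131, 136, 148, 151, 146, 168, 212, 232, 234, 234, 234, 234, 234, 234, 234, 230]
214 387 403 [137, 151, 152, 150, 145, 151, 178, 222, 233, 234, 235, 234, 234, 234, 235, 233, 220]
222 387 403 [132, 137, 140, 145, 146, 162, 198, 229, 234, 234, 234, 234, 234, 234, 234, 230, 186]
230 387 402 [140, 141, 141, 151, 150, 170, 216, 232, 234, 234, 234, 234, 234, 234, 233, 221]
238 391 402 [157, 179, 226, 233, 234, 234, 234, 234, 234, 234, 229, 194]
[[ 0.40731965 -0.08552928  0.04      ]
 [ 0.53090215 -0.11287939  0.04      ]
 [ 0.51779203 -0.17954514  0.04      ]
 [ 0.39527474 -0.15001807  0.04      ]]
[ 0.46282214 -0.13199297  0.04      ] -13.013384336210843
```

Run:
```python
from h import *
st=env.get_state(); c=cam("wrist",st)
P=unproj(c,[(341.9,186),(341.9,240.5)],.072);print(P,P.mean(0))
t=P.mean(0)
plan([t[0],t[1],.12],-13,5,st)
```

```text
[[ 0.42630097 -0.10275635  0.072     ]
 [ 0.41752769 -0.14320879  0.072     ]] [ 0.42191433 -0.12298257  0.072     ]
[0.0032, -0.0018, 0.0161] [-0.05, 0.04, -0.02]
[0.0032, -0.0018, 0.0161] [-0.05, 0.04, -0.02]
[0.0032, -0.0018, 0.0161] [-0.05, 0.04, -0.02]
[0.0032, -0.0018, 0.0161] [-0.05, 0.04, -0.02]
[0.0032, -0.0018, 0.0161] [-0.05, 0.04, -0.02]
```

Request:
carry_out:
  moves: [-0.18, 0.004, -0.002, 0.017, -0.1, 0, 0, -0.18, 0.004, -0.002, 0.017, -0.1, 0, 0, -0.18, 0.004, -0.002, 0.017, -0.1, 0, 0, -0.18, 0.004, -0.002, 0.017, 0, 0, 0, -0.18, 0.002, -0.001, 0.01, 0, 0, 0]

```text
clock: 2.02
tcp_pos: [0.4227, -0.1286, 0.1208]
orientation: [0.002, 0.993, -0.119, -0.001]
wrist_force: [0.1, -0.2, -0.3]
finger_gap: 0.035
```

Run:
```python
from h import *
im,c=snap("wrist","w2")
st=env.get_state();print(st["tcp_pos"],yaw_of(st),st["finger_gap"])
hs=cv2.cvtColor(im,cv2.COLOR_BGR2HSV);m=cv2.inRange(hs,(78,90,40),(100,255,255))
n,l,s,ce=cv2.connectedComponentsWithStats(m)
for i in range(1,n):
    if s[i,4]>300: print(s[i],ce[i],unproj(c,ce[i],.072))
plan([.4219,-.123,.067],-12.7,4,st)
```

```text
[ 0.42239801 -0.12833945  0.11983479] -13.657294273376637 0.03503558674429386
[ 308  206   17   84 1150] [315.94956522 247.94869565] [[ 0.42298557 -0.11859457  0.072     ]]
[-0.0004, -0.0013, 0.0132] [0.04, 0.05, -0.24]
[-0.0004, -0.0013, 0.0132] [0.04, 0.05, -0.24]
[-0.0004, -0.0013, 0.0132] [0.04, 0.05, -0.24]
[-0.0004, -0.0013, 0.0132] [0.04, 0.05, -0.24]
```

View pics/w2.png

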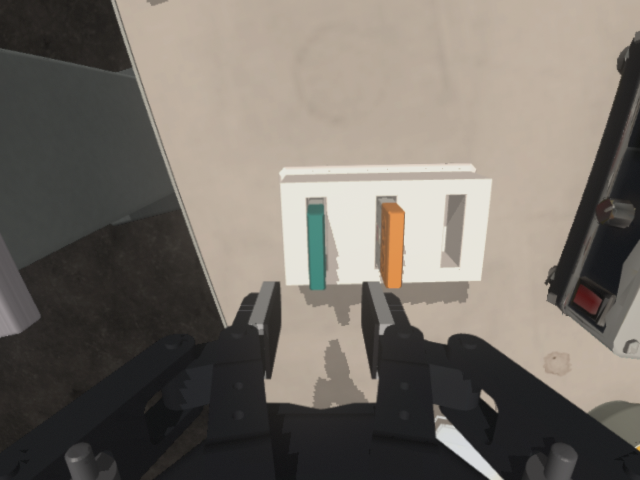

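The teal card top spans (308–325, 206–290), between the jaws and clear of amber at (392,245). Descending.

Request:
carry_out:
  moves: [-0.18, 0, -0.002, 0.014, 0, 0, -0.3, -0.18, 0, -0.002, 0.014, 0, 0, -0.3, -0.18, 0, -0.002, 0.014, 0, 0, -0.3, -0.18, 0, -0.002, 0.011, 0, 0, 0, -0.18, 0, 0, 0, 0, 0, 0]
  squeeze: 40

```text
clock: 2.7
tcp_pos: [0.4239, -0.1222, 0.0651]
orientation: [0.002, 0.994, -0.112, -0.002]
wrist_force: [0.5, 1.2, 0.1]
finger_gap: 0.0351
```

Request:
carry_out:
  moves: [-1, 0, 0, 0, 0, 0, 0, -1, 0, 0, 0, 0, 0, 0, -1, 0, 0, 0, 0, 0, 0, -1, 0, 0, 0, 0, 0, 0, -1, 0, 0, 0, 0, 0, 0]
  squeeze: 40

```text
clock: 3.32
tcp_pos: [0.4236, -0.1221, 0.0658]
orientation: [0.002, 0.994, -0.112, -0.002]
wrist_force: [0.1, 0.2, -0.6]
finger_gap: 0.0079
```

Run:
```python
from h import *
st=env.get_state();print(st["tcp_pos"],yaw_of(st),st["finger_gap"],st["wrist_force"])
im,c=snap("wrist","w3")
plan([.4219,-.120,.067],-12.7,4,st)
```

```text
[ 0.42364389 -0.12205697  0.06577339] -12.888083202288776 0.007886200782663458 [ 0.10610521  0.23073546 -0.61538082]
[-0.0005, -0.0004, -0.0003] [0.06, 0.05, -0.05]
[-0.0005, -0.0004, -0.0003] [0.06, 0.05, -0.05]
[-0.0005, -0.0004, -0.0003] [0.06, 0.05, -0.05]
[-0.0005, -0.0004, -0.0003] [0.06, 0.05, -0.05]
```

Request:
carry_out:
  moves: [-1, 0, 0, -0.015, 0, 0, 0, -1, 0, 0, -0.025, 0, 0, 0, -1, 0, 0, -0.03, 0, 0, 0, -1, 0, 0, -0.035, 0, 0, 0, -1, 0, 0, -0.025, 0, 0, 0]

```text
clock: 4.0
tcp_pos: [0.4244, -0.1216, 0.1984]
orientation: [0.001, 0.994, -0.112, -0.002]
wrist_force: [0.1, -0.2, -0.6]
finger_gap: 0.0081
```

Run:
```python
from h import *
st=env.get_state();print(st["finger_gap"])
plan([.55,.075,.19],5.3,5,st)
```

```text
0.008117825921107586
[0.0157, -0.044, 0.0015] [0.03, 0.05, -3.64]
[0.0185, -0.0429, 0.0015] [0.03, 0.05, -3.64]
[0.0212, -0.0416, 0.0016] [0.03, 0.05, -3.64]
[0.0238, -0.0402, 0.0016] [0.03, 0.05, -3.64]
[0.0263, -0.0386, 0.0016] [0.03, 0.05, -3.64]
```

Request:
carry_out:
  moves: [-1, 0.016, -0.044, 0.001, 0, 0, -3.6, -1, 0.019, -0.043, 0.001, 0, 0, -3.6, -1, 0.021, -0.042, 0.001, 0, 0, -3.6, -1, 0.024, -0.04, 0.001, 0, 0, -3.6, -1, 0.026, -0.039, 0.001, 0, 0, -3.6]

```text
clock: 4.62
tcp_pos: [0.5584, 0.077, 0.1977]
orientation: [0.003, 0.999, 0.045, 0.004]
wrist_force: [-0.2, -0.2, -0.8]
finger_gap: 0.008
```

Request:
carry_out:
  moves: [-1, 0, 0, 0, 0, 0, 0, -1, 0, 0, 0, 0, 0, 0, -1, 0, 0, 0, 0, 0, 0, -1, 0, 0, 0, 0, 0, 0, -1, 0, 0, 0, 0, 0, 0]

```text
clock: 5.25
tcp_pos: [0.5588, 0.077, 0.1976]
orientation: [0.003, 0.999, 0.045, 0.005]
wrist_force: [-0.3, -0.1, -0.3]
finger_gap: 0.0077
```

Run:
```python
from h import *
im,c=snap("wrist","w4")
st=env.get_state();print(st["tcp_pos"],yaw_of(st),st["finger_gap"])
```

```text
[0.55881317 0.07699677 0.19759411] 5.186222958751237 0.0077512794632045535
```

View pics/w4.png

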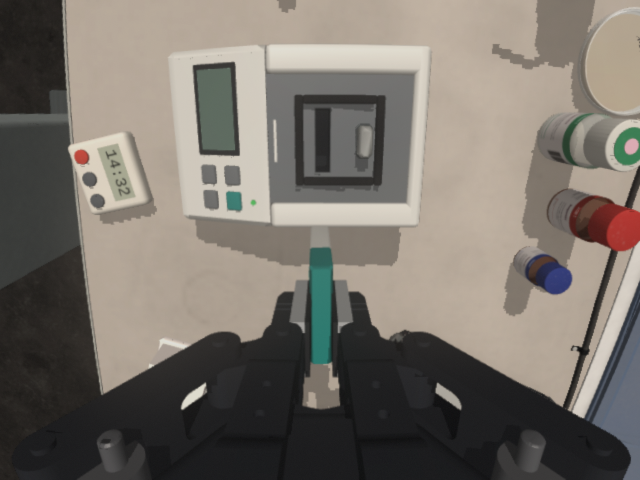

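Wrist view: seal frame (295–384, 96–187), slot (315–331, 109–172) and pin (365,141). The card is held between the pads, with its top at about (320,312). Measuring the slot and the held card with the same camera.

Run:
```python
from h import *
im=cv2.imread("pics/w4.png"); st=env.get_state(); c=cam("wrist",st)
g=cv2.cvtColor(im,cv2.COLOR_BGR2GRAY); hs=cv2.cvtColor(im,cv2.COLOR_BGR2HSV)
m=(g<60).astype(np.uint8); n,l,s,ce=cv2.connectedComponentsWithStats(m[60:220,270:420])
for i in range(1,n):
    if s[i,4]>200:
        k=cv2.findNonZero((l==i).astype(np.uint8))+np.array([270,60]); r=cv2.minAreaRect(k); b=cv2.boxPoints(r)
        print(s[i],r); 
        for z in(.058,.063):
            P=unproj(c,b,z); print(z,P.mean(0).round(4),np.linalg.norm(np.diff(P,axis=0),axis=1).round(4),[np.degrees(np.arctan2(*(P[j+1]-P[j])[1::-1])).round(1) for j in(0,1)])
# case outer/deck corners
# card
for row in range(225,370,6):
    print(row,[tuple(hs[row,x]) for x in(314,320,326)], end=' ') if row%12==9 else 0
mm=cv2.inRange(hs,(78,60,30),(100,255,255)); mm[:240]=0; mm[:, :300]=0;mm[:,345:]=0
ys=[(r,np.flatnonzero(mm[r]).min(),np.flatnonzero(mm[r]).max(),int(hs[r,320,2])) for r in range(240,375,3) if mm[r].any()]
print(ys)
```

```text
[  25   35   90   90 2607] ((339.4999694824219, 139.49998474121094), (88.99998474121094, 88.99998474121094), -0.0)
0.058 [0.5687 0.1378 0.058 ] [0.0635 0.063  0.0638] [np.float64(94.1), np.float64(5.3)]
0.063 [0.5684 0.1381 0.063 ] [0.0624 0.0619 0.0626] [np.float64(94.1), np.float64(5.3)]
[ 45  48  15  64 897] ((322.0, 139.5), (63.0, 14.0), 90.0)
0.058 [0.5559 0.1371 0.058 ] [0.01   0.0449 0.0104] [np.float64(5.2), np.float64(-84.5)]
0.063 [0.5558 0.1373 0.063 ] [0.0098 0.0441 0.0102] [np.float64(5.2), np.float64(-84.5)]
225 [(np.uint8(17), np.uint8(22), np.uint8(164)), (np.uint8(19), np.uint8(22), np.uint8(164)), (np.uint8(19), np.uint8(22), np.uint8(164))] 237 [(np.uint8(21), np.uint8(22), np.uint8(149)), (np.uint8(21), np.uint8(22), np.uint8(150)), (np.uint8(18), np.uint8(22), np.uint8(149))] 249 [(np.uint8(85), np.uint8(116), np.uint8(92)), (np.uint8(86), np.uint8(116), np.uint8(92)), (np.uint8(85), np.uint8(118), np.uint8(93))] 261 [(np.uint8(85), np.uint8(123), np.uint8(93)), (np.uint8(85), np.uint8(122), np.uint8(94)), (np.uint8(85), np.uint8(122), np.uint8(94))] 273 [(np.uin
[... 2204 characters left out ...]
4(311), np.int64(331), 124), (318, np.int64(311), np.int64(331), 122), (321, np.int64(311), np.int64(331), 123), (324, np.int64(311), np.int64(331), 123), (327, np.int64(311), np.int64(331), 122), (330, np.int64(311), np.int64(331), 122), (333, np.int64(311), np.int64(331), 123), (336, np.int64(311), np.int64(331), 122), (339, np.int64(311), np.int64(331), 122), (342, np.int64(311), np.int64(331), 122), (345, np.int64(311), np.int64(331), 122), (348, np.int64(311), np.int64(331), 121), (351, np.int64(311), np.int64(331), 122), (354, np.int64(310), np.int64(331), 121), (357, np.int64(310), np.int64(331), 122), (360, np.int64(310), np.int64(331), 121), (363, np.int64(313), np.int64(327), 121)]
```

Run:
```python
from h import *
st=env.get_state(); c=cam("wrist",st); q=st["orientation"]; T=R.from_quat([q[1],q[2],q[3],q[0]])
print("tilt",T.as_matrix()[:,2])
for dz in(.002,.006,.010):
    P=unproj(c,[(321,267),(321,363)],st["tcp_pos"][2]+dz); print(dz,T.inv().apply(P-st["tcp_pos"]).round(4),np.linalg.norm(P[0]-P[1]).round(4))
# white/teal boundary on the +y face: 22 mm below top
for dz in(-.016,): print(T.inv().apply(unproj(c,[(321,247.5)],st["tcp_pos"][2]+dz)-st["tcp_pos"]))
print(T.inv().apply(unproj(c,[(322,140),(321,140)],.058)-st["tcp_pos"]))
```

```text
tilt [ 0.00964286 -0.00648692 -0.99993247]
0.002 [[ 0.0005 -0.0199 -0.0021]
 [ 0.0004  0.0242 -0.0018]] 0.0441
0.006 [[ 0.0005 -0.0215 -0.0062]
 [ 0.0004  0.0212 -0.0058]] 0.0428
0.01 [[ 0.0005 -0.0232 -0.0102]
 [ 0.0004  0.0182 -0.0099]] 0.0414
[[ 0.00047525 -0.02154275  0.01584741]]
[[ 0.00128227 -0.06122171  0.13916621]
 [ 0.00055424 -0.06122267  0.13915964]]
```

Run:
```python
from h import *
plan([.5556,.1376,.140],5.2,4)
```

```text
[0.0004, -0.0153, 0.0143] [0.11, -0.13, -0.0]
[0.0005, -0.0152, 0.0143] [0.11, -0.13, -0.0]
[0.0005, -0.0152, 0.0143] [0.11, -0.13, -0.0]
[0.0005, -0.0152, 0.0144] [0.11, -0.13, -0.0]
```

Request:
carry_out:
  moves: [-1, 0.0005, -0.0155, 0.0145, 0.1, -0.1, 0, -1, 0.0005, -0.0155, 0.0145, 0.1, -0.1, 0, -1, 0.0005, -0.0155, 0.0145, 0.1, -0.1, 0, -1, 0.0005, -0.0155, 0.0145, 0.1, -0.1, 0, -1, 0, 0, 0, 0, 0, 0]

```text
clock: 5.92
tcp_pos: [0.5539, 0.1437, 0.1336]
orientation: [-0.0, 0.999, 0.046, -0.001]
wrist_force: [0.2, 0.5, -0.4]
finger_gap: 0.0078
```

Run:
```python
from h import *
im,c=snap("wrist","w5")
st=env.get_state();q=st["orientation"];print(st["tcp_pos"],yaw_of(st),R.from_quat([q[1],q[2],q[3],q[0]]).as_matrix()[:,2])
plan([.5556,.1376,.135],5.2,1,st)
```

```text
[0.55443207 0.14319341 0.13434106] 5.202603922219933 [-1.49424427e-04  3.05549023e-04 -9.99999942e-01]
[0.0007, 0.0057, -0.0007] [-0.02, 0.01, 0.0]
```

View pics/w5.png

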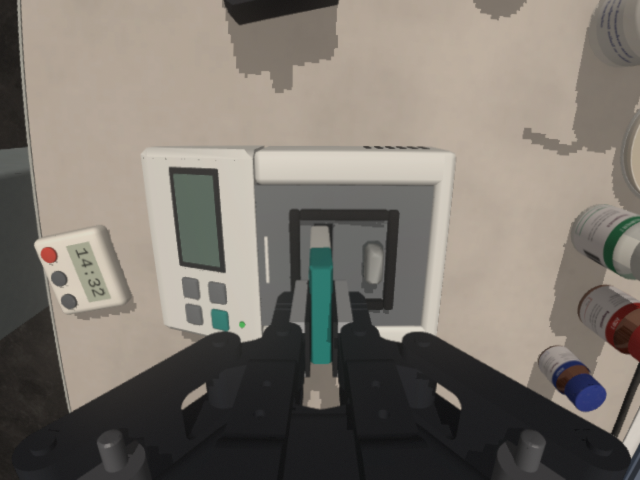

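The card nose is over the frame (nose at about (320,228)). The frame's top corners are (290,210) and (398,211), its bottom right is (394,309), and the pin is at (373,262). Cross-checking the slot from this view.

Run:
```python
from h import *
im=cv2.imread("pics/w5.png"); st=env.get_state(); c=cam("wrist",st)
g=cv2.cvtColor(im,cv2.COLOR_BGR2GRAY).astype(int)
print("row228",[(x,g[230,x]) for x in range(284,304)]);print("row230R",[(x,g[230,x]) for x in range(380,404)])
print("col350",[(y,g[y,350]) for y in range(204,226)]);print("col380",[(y,g[y,376]) for y in range(292,316)])
print("pin row262",[(x,g[255,x]) for x in range(356,390)]);print("pin col372",[(y,g[y,374]) for y in range(234,292)])
```

```text
row228 [(284, np.int64(107)), (285, np.int64(106)), (286, np.int64(107)), (287, np.int64(105)), (288, np.int64(90)), (289, np.int64(62)), (290, np.int64(46)), (291, np.int64(45)), (292, np.int64(47)), (293, np.int64(46)), (294, np.int64(45)), (295, np.int64(45)), (296, np.int64(46)), (297, np.int64(44)), (298, np.int64(43)), (299, np.int64(53)), (300, np.int64(90)), (301, np.int64(105)), (302, np.int64(106)), (303, np.int64(106))]
row230R [(380, np.int64(106)), (381, np.int64(105)), (382, np.int64(106)), (383, np.int64(106)), (384, np.int64(105)), (385, np.int64(106)), (386, np.int64(101)), (387, np.int64(62)), (388, np.int64(41)), (389, np.int64(42)), (390, np.int64(43)), (391, np.int64(44)), (392, np.int64(44)), (393, np.int64(44)), (394, np.int64(44)), (395, np.int64(45)), (396, np.int64(44)), (397, np.int64(49)), (398, np.int64(82)), (399, np.int64(103)), (400, np.int64(106)), (401, np.int64(105)), (402, np.int64(105)), (403, np.int64(105))]
col350 [(204, np.int64(107)), (205, np.int64(107)), (206, np.int64(107)), (207, np.int64(105)), (208, np.int64(96)), (209, np.int64(71)), (2
[... 2177 characters left out ...]
), (260, np.int64(140)), (261, np.int64(140)), (262, np.int64(141)), (263, np.int64(140)), (264, np.int64(141)), (265, np.int64(141)), (266, np.int64(141)), (267, np.int64(142)), (268, np.int64(142)), (269, np.int64(142)), (270, np.int64(144)), (271, np.int64(144)), (272, np.int64(145)), (273, np.int64(145)), (274, np.int64(146)), (275, np.int64(146)), (276, np.int64(146)), (277, np.int64(147)), (278, np.int64(148)), (279, np.int64(149)), (280, np.int64(148)), (281, np.int64(147)), (282, np.int64(144)), (283, np.int64(110)), (284, np.int64(80)), (285, np.int64(75)), (286, np.int64(74)), (287, np.int64(76)), (288, np.int64(77)), (289, np.int64(94)), (290, np.int64(102)), (291, np.int64(103))]
```

Run:
```python
from h import *
st=env.get_state(); c=cam("wrist",st); q=st["orientation"]; T=R.from_quat([q[1],q[2],q[3],q[0]])
tl=lambda L,z:T.inv().apply(unproj(c,L,z)-st["tcp_pos"]).round(4)[:,:2]
print("seal L,R",tl([(289,230),(398,230)],.063).tolist(),"far,near",tl([(350,209),(376,311)],.063).tolist())
print(plan([.556,.137,.135],5.2,1,st))
P=tl([(289,230),(398,230),(350,209),(376,310)],.063); m=np.array([P[:2,0].mean(),P[2:,1].mean()]); print("centre tool",m,"slot",m-[.012,0])
w=st["tcp_pos"]+T.apply([m[0]-.012,m[1],0]);print("slot world",w)
```

```text
seal L,R [[-0.0182, -0.013], [0.0456, -0.0129]] far,near [[0.0172, -0.0255], [0.0351, 0.0402]]
[0.001, 0.0063, -0.0007] [-0.02, 0.01, 0.0]
None
centre tool [0.0137 0.007 ] slot [0.0017 0.007 ]
slot world [0.55675981 0.1363764  0.13433863]
```

Request:
carry_out:
  moves: [-1, 0.001, 0.006, 0, 0, 0, 0, -1, 0, 0, 0, 0, 0, 0, -1, 0, 0, 0.008, 0, 0, 0, -1, 0, 0, 0.008, 0, 0, 0, -1, 0, 0, 0, 0, 0, 0]

```text
clock: 6.6
tcp_pos: [0.5575, 0.1355, 0.1189]
orientation: [0.0, 0.999, 0.044, 0.002]
wrist_force: [0.2, -0.8, -0.2]
finger_gap: 0.0079
```

Run:
```python
from h import *
im,c=snap("wrist","w6")
o=cv2.resize(im[180:380,240:440],None,fx=3,fy=3,interpolation=cv2.INTER_CUBIC);cv2.imwrite("pics/w6c.png",o)
st=env.get_state();print(st["tcp_pos"],yaw_of(st),st["wrist_force"])
plan([.5557,.1372,st["tcp_pos"][2]],5.2,1,st)
```

```text
[0.55775779 0.13554259 0.11920561] 5.077429717005906 [-0.43467037 -0.20003696 -1.39605723]
[-0.0019, -0.0018, -0.0] [0.01, -0.2, -0.12]
```

View pics/w6c.png

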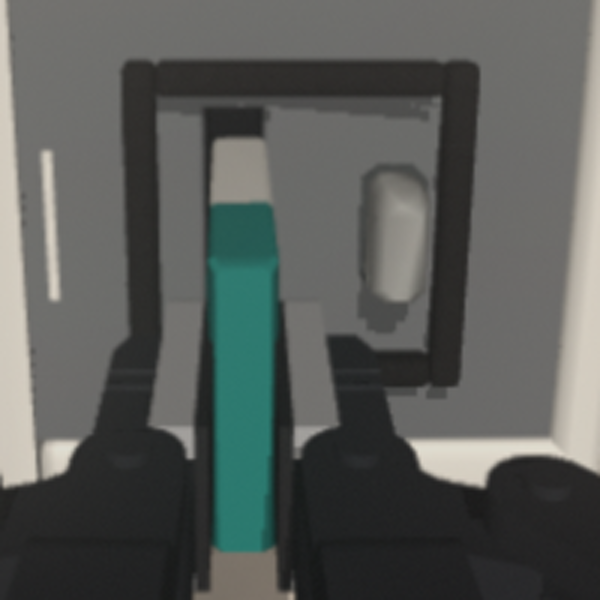

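Run:
```python
from h import *
st=env.get_state(); c=cam("wrist",st); q=st["orientation"]; T=R.from_quat([q[1],q[2],q[3],q[0]])
tl=lambda L,z:T.inv().apply(unproj(c,L,z)-st["tcp_pos"]).round(4)[:,:2]
u=lambda x,y:(240+x/3-.33,180+y/3-.33)
print("slot far corners",tl([u(204,108),u(265,108)],.058).tolist())
print("seal",tl([u(122,100),u(478,100),u(300,60),u(444,386)],.063).tolist())
print("card top",tl([u(213,262),u(277,262),u(215,550),u(275,550)],st["tcp_pos"][2]+.006).tolist())
print("card nose-ish white bottom",tl([u(215,138),u(264,138)],st["tcp_pos"][2]-.056+.007).tolist())
```

```text
slot far corners [[-0.0068, -0.0242], [0.0043, -0.0242]]
seal [[-0.0212, -0.0269], [0.0422, -0.0269], [0.0104, -0.0341], [0.0393, 0.0302]]
card top [[-0.0034, -0.0215], [0.0046, -0.0215], [-0.0035, 0.0211], [0.0047, 0.0211]]
card nose-ish white bottom [[-0.0045, -0.0219], [0.0039, -0.0219]]
```

Request:
carry_out:
  moves: [-1, -0.0015, -0.0015, 0, 0, -0.2, -0.1, -1, 0, 0, 0, 0, 0, 0, -1, 0, 0, 0, 0, 0, 0, -1, 0, 0, 0, 0, 0, 0, -1, 0, 0, 0, 0, 0, 0]

```text
clock: 7.28
tcp_pos: [0.5564, 0.1372, 0.1198]
orientation: [0.0, 0.999, 0.045, 0.0]
wrist_force: [0.2, 0.5, -0.2]
finger_gap: 0.0075
```

Run:
```python
from h import *
L=[]
for i in range(3):
    st=env.get_state(); c=cam("wrist",st); im=env.read_camera("wrist"); L.append(st["tcp_pos"])
cv2.imwrite("pics/w7.png",im[:,:,::-1])
q=st["orientation"];print(np.array(L),yaw_of(st),R.from_quat([q[1],q[2],q[3],q[0]]).as_matrix()[:,2])
g=cv2.cvtColor(im,cv2.COLOR_RGB2GRAY).astype(int)
print("slot/card row 222",[(x,g[222,x]) for x in range(300,336)]); print("col322",[(y,g[y,318]) for y in range(205,240)])
```

```text
[[0.55635742 0.13720183 0.11978003]
 [0.55637858 0.13720626 0.11977117]
 [0.55635795 0.13720792 0.11975928]] 5.201686979351139 [ 7.01945986e-04 -9.86996365e-05 -9.99999749e-01]
slot/card row 222 [(300, np.int64(108)), (301, np.int64(107)), (302, np.int64(108)), (303, np.int64(107)), (304, np.int64(107)), (305, np.int64(106)), (306, np.int64(106)), (307, np.int64(106)), (308, np.int64(104)), (309, np.int64(88)), (310, np.int64(59)), (311, np.int64(41)), (312, np.int64(40)), (313, np.int64(40)), (314, np.int64(40)), (315, np.int64(40)), (316, np.int64(41)), (317, np.int64(40)), (318, np.int64(40)), (319, np.int64(40)), (320, np.int64(39)), (321, np.int64(40)), (322, np.int64(40)), (323, np.int64(39)), (324, np.int64(40)), (325, np.int64(40)), (326, np.int64(39)), (327, np.int64(39)), (328, np.int64(39)), (329, np.int64(49)), (330, np.int64(68)), (331, np.int64(81)), (332, np.int64(99)), (333, np.int64(106)), (334, np.int64(107)), (335, np.int64(107))]
col322 [(205, np.int64(47)), (206, np.int64(47)), (207, np.int64(46)), (208, np.int64(47)), (209, np.int64(45)), (210, np.int64(45)), (211, np.int64(46)), (212, np.int64(44)), (213, np.int64(44)), (214, np.int64(46)), (215, np.int64(65)), (216, np.int64(77)), (217, np.int64(75)), (218, np.int64(62)), (219, np.int64(46)), (220, np.int64(41)), (221, np.int64(40)), (222, np.int64(40)), (223, np.int64(38)), (224, np.int64(43)), (225, np.int64(72)), (226, np.int64(116)), (227, np.int64(137)), (228, np.int64(139)), (229, np.int64(140)), (230, np.int64(141)), (231, np.int64(141)), (232, np.int64(141)), (233, np.int64(142)), (234, np.int64(142)), (235, np.int64(143)), (236, np.int64(142)), (237, np.int64(143)), (238, np.int64(143)), (239, np.int64(143))]
```

The slot is at columns 309.5–330.3 and the card is centred at about 320, so I'm inserting slowly.

Request:
carry_out:
  moves: [-1, 0, 0, 0.004, 0, 0, 0, -1, 0, 0, 0.004, 0, 0, 0, -1, 0, 0, 0.004, 0, 0, 0, -1, 0, 0, 0.004, 0, 0, 0, -1, 0, 0, 0, 0, 0, 0]

```text
clock: 8.05
tcp_pos: [0.556, 0.1371, 0.1021]
orientation: [0.0, 0.999, 0.045, -0.0]
wrist_force: [-0.6, -0.6, -0.1]
finger_gap: 0.0078
```

Run:
```python
from h import *
st=env.get_state();print(st["tcp_pos"],yaw_of(st),st["wrist_force"],st["ft_torque"]);plan([.5564,.1372,.076],5.2,5,st)
```

```text
[0.55595291 0.13709411 0.10207539] 5.1953004703103955 [-0.60003455 -0.64594229 -0.07314612] [-0.06333812  0.01067531  0.01626917]
[0.0001, -0.0, 0.0052] [0.0, 0.0, -0.0]
[0.0001, -0.0, 0.0052] [0.0, 0.0, -0.0]
[0.0001, -0.0, 0.0052] [0.0, 0.0, -0.0]
[0.0001, -0.0, 0.0052] [0.0, 0.0, -0.0]
[0.0001, -0.0, 0.0052] [0.0, 0.0, -0.0]
```

Bottom is about 12 mm in the slot with no resistance. Continuing.

Request:
carry_out:
  moves: [-1, 0, 0, 0.005, 0, 0, 0, -1, 0, 0, 0.005, 0, 0, 0, -1, 0, 0, 0.005, 0, 0, 0, -1, 0, 0, 0.004, 0, 0, 0, -1, 0, 0, 0, 0, 0, 0]

```text
clock: 8.68
tcp_pos: [0.5559, 0.1371, 0.0816]
orientation: [0.0, 0.999, 0.045, -0.0]
wrist_force: [1.0, -0.4, -0.0]
finger_gap: 0.0082
```

Request:
carry_out:
  moves: [-1, 0, 0, 0.002, 0, 0, 0, -1, 0, 0, 0.002, 0, 0, 0, -1, 0, 0, 0.001, 0, 0, 0, -1, 0, 0, 0.001, 0, 0, 0, -1, 0, 0, 0, 0, 0, 0]

```text
clock: 9.3
tcp_pos: [0.5566, 0.1373, 0.0766]
orientation: [0.0, 0.999, 0.045, 0.001]
wrist_force: [-0.3, 0.0, -0.6]
finger_gap: 0.0082
```

Request:
carry_out:
  moves: [-1, 0, 0, 0.001, 0, 0, 0, -1, 0, 0, 0, 0, 0, 0, -1, 0, 0, 0.001, 0, 0, 0, -1, 0, 0, 0, 0, 0, 0, -1, 0, 0, 0, 0, 0, 0]

```text
clock: 9.93
tcp_pos: [0.5569, 0.1374, 0.0764]
orientation: [-0.0, 0.999, 0.045, 0.002]
wrist_force: [-0.6, 1.2, 2.2]
finger_gap: 0.0081
```

Run:
```python
from h import *
im,c=snap("wrist","w8"); st=env.get_state();print(st["tcp_pos"],st["wrist_force"],st["ft_torque"])
cv2.imwrite("pics/w8c.png",cv2.resize(im[150:400,220:470],None,fx=2.4,fy=2.4,interpolation=cv2.INTER_CUBIC))
```

```text
[0.55691916 0.13738117 0.07641664] [-0.12353063  0.07722445  2.93220998] [-0.05952436  0.19284548 -0.00155475]
```

View pics/w8c.png

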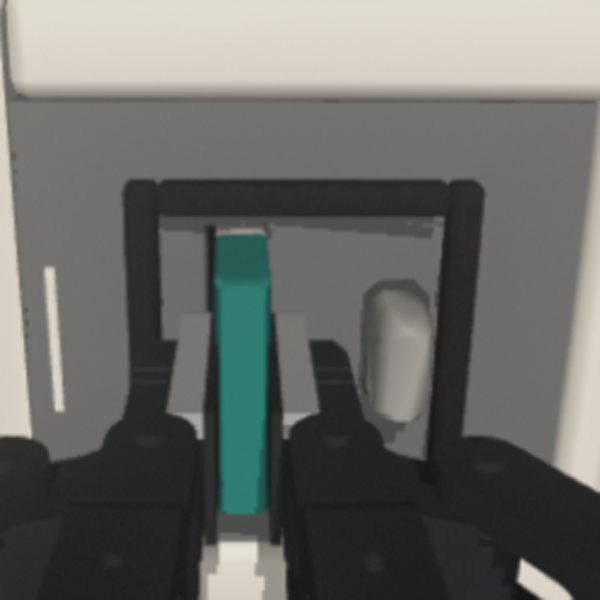

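The teal grip stands just above the slot with about 3 mm of white showing at crop (240,232), as a seated card should, and there is floor contact at 3 N. One gentle extra push, then open slightly.

Request:
carry_out:
  moves: [-1, 0, 0, 0.001, 0, 0, 0, -1, 0, 0, 0.001, 0, 0, 0, -0.65, 0, 0, 0, 0, 0, 0, -0.65, 0, 0, 0, 0, 0, 0, -0.65, 0, 0, -0.002, 0, 0, 0]

```text
clock: 10.6
tcp_pos: [0.557, 0.1374, 0.0776]
orientation: [-0.0, 0.999, 0.045, 0.002]
wrist_force: [-0.4, -0.2, -0.1]
finger_gap: 0.0153
```

Run:
```python
from h import *
st=env.get_state();print(st["tcp_pos"],st["wrist_force"],st["finger_gap"],yaw_of(st))
```

```text
[0.55701004 0.13737495 0.07758112] [-0.37996107 -0.17561287 -0.13063987] 0.015343478816202865 5.2022180229575055
```

Request:
carry_out:
  moves: [-0.65, 0, 0, -0.01, 0, 0, 0, -0.65, 0, 0, -0.02, 0, 0, 0, -0.65, 0, 0, -0.03, 0, 0, 0, -0.3, 0, 0, -0.035, 0, 0, 0, -0.3, 0, 0, -0.02, 0, 0, 0]

```text
clock: 11.22
tcp_pos: [0.5556, 0.1372, 0.1961]
orientation: [0.0, 0.999, 0.045, 0.0]
wrist_force: [0.5, -0.4, 0.7]
finger_gap: 0.0302
```

Run:
```python
from h import *
plan([.505,.245,.20],16,4)
```

```text
[-0.0102, -0.028, -0.001] [0.0, -0.0, -2.7]
[-0.0088, -0.0284, -0.001] [0.0, -0.0, -2.7]
[-0.0075, -0.0288, -0.001] [0.0, -0.0, -2.7]
[-0.0061, -0.0291, -0.001] [0.0, -0.0, -2.7]
```

Request:
carry_out:
  moves: [0, -0.01, -0.028, -0.001, 0, 0, -2.7, 0, -0.009, -0.028, -0.001, 0, 0, -2.7, 0, -0.008, -0.028, -0.001, 0, 0, -2.7, 0, -0.006, -0.028, -0.001, 0, 0, -2.7, 0, 0, 0, 0, 0, 0, 0]

```text
clock: 11.85
tcp_pos: [0.5064, 0.2452, 0.2067]
orientation: [-0.0, 0.99, 0.141, 0.005]
wrist_force: [0.3, -0.6, 0.4]
finger_gap: 0.0426
```

Run:
```python
from h import *
im,c=snap("wrist","w9"); st=env.get_state();print(st["tcp_pos"],yaw_of(st))
```

```text
[0.50693453 0.24445249 0.20662727] 16.146648272836437
```

View pics/w9.png

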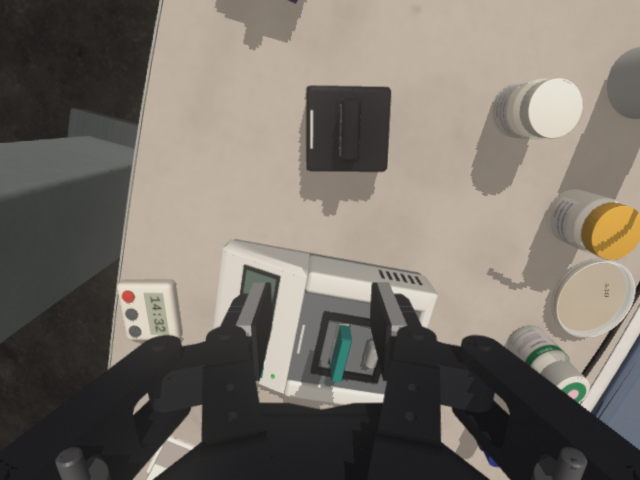

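The cover's box top spans about (307–391, 86–171). The white line is at (311,129) on the front, low-x side, and the grip bar is at (349,130). The card stands upright in the reader at (342,352).

Run:
```python
from h import *
im=cv2.imread("pics/w9.png"); st=env.get_state(); c=cam("wrist",st)
g=cv2.cvtColor(im,cv2.COLOR_BGR2GRAY)
m=(g<75).astype(np.uint8); n,l,s,ce=cv2.connectedComponentsWithStats(m)
i=l[150,380]; k=cv2.findNonZero((l==i).astype(np.uint8)); print(s[i])
r=(l==i)
for y in(95,110,130,150,165): x=np.flatnonzero(r[y,:450]);print(y,x.min(),x.max(),end=' | ')
for x in(315,330,370,385): y=np.flatnonzero(r[:230,x]);print(x,y.min(),y.max(),end=' | ')
w=(g>150)&(np.indices(g.shape)[1]>300)&(np.indices(g.shape)[1]<325)&(np.indices(g.shape)[0]>90)&(np.indices(g.shape)[0]<165)
yx=np.argwhere(w);print("line",len(yx), unproj(c,[(yx[yx[:,0]<115][:,1].mean(),105),(yx[yx[:,0]>140][:,1].mean(),145)],.036), yx.min(0),yx.max(0))
gg=g.astype(int)
print([ (x,gg[120,x]) for x in range(330,368)]);print([(y,gg[y,350]) for y in range(94,168,1)])
```

```text
[ 307   86   84   86 6706]
95 307 389 | 110 307 389 | 130 307 388 | 150 307 387 | 165 307 386 | 315 86 170 | 330 87 170 | 370 87 171 | 385 88 169 | line 181 [[0.47140472 0.32454313 0.036     ]
 [0.48608112 0.29625833 0.036     ]] [ 91 301] [147 312]
[(330, np.int64(53)), (331, np.int64(52)), (332, np.int64(52)), (333, np.int64(52)), (334, np.int64(51)), (335, np.int64(48)), (336, np.int64(45)), (337, np.int64(43)), (338, np.int64(45)), (339, np.int64(51)), (340, np.int64(77)), (341, np.int64(70)), (342, np.int64(51)), (343, np.int64(44)), (344, np.int64(45)), (345, np.int64(49)), (346, np.int64(49)), (347, np.int64(50)), (348, np.int64(50)), (349, np.int64(50)), (350, np.int64(50)), (351, np.int64(51)), (352, np.int64(51)), (353, np.int64(52)), (354, np.int64(51)), (355, np.int64(50)), (356, np.int64(50)), (357, np.int64(48)), (358, np.int64(43)), (359, np.int64(40)), (360, np.int64(42)), (361, np.int64(48)), (362, np.int64(50)), (363, np.int64(51)), (364, np.int64(50)), (365, np.int64(50)), (366, np.int64(51)), (367, np.int64(51))]
[(94, np.int64(56)), (95, np.int64(55)), (96, np.in
[... 797 characters left out ...]
4(50)), (135, np.int64(50)), (136, np.int64(49)), (137, np.int64(49)), (138, np.int64(49)), (139, np.int64(49)), (140, np.int64(49)), (141, np.int64(49)), (142, np.int64(49)), (143, np.int64(50)), (144, np.int64(48)), (145, np.int64(48)), (146, np.int64(49)), (147, np.int64(49)), (148, np.int64(48)), (149, np.int64(48)), (150, np.int64(48)), (151, np.int64(49)), (152, np.int64(49)), (153, np.int64(48)), (154, np.int64(49)), (155, np.int64(49)), (156, np.int64(48)), (157, np.int64(49)), (158, np.int64(47)), (159, np.int64(41)), (160, np.int64(39)), (161, np.int64(39)), (162, np.int64(41)), (163, np.int64(44)), (164, np.int64(44)), (165, np.int64(44)), (166, np.int64(44)), (167, np.int64(44))]
```

Run:
```python
from h import *
st=env.get_state(); c=cam("wrist",st)
t=unproj(c,[(349.5,128.5),(349.5,98),(349.5,158.5)],.064);print(t, np.linalg.norm(t[1]-t[2]))
P=unproj(c,[(307,86.5),(391,88.5)],.036);e=P[1]-P[0];print("back... far edge",P,np.linalg.norm(e),np.degrees(np.arctan2(e[1],e[0])))
plan([t[0][0],t[0][1],.115],14.5,5,st)
```

```text
[[0.50957375 0.31710138 0.064     ]
 [0.50326567 0.33748999 0.064     ]
 [0.51603342 0.29629851 0.064     ]] 0.043124865641980495
back... far edge [[0.47046354 0.33880291 0.036     ]
 [0.53442077 0.35605086 0.036     ]] 0.06624212412800663 15.092449773993621
[0.0044, -0.0138, 0.0184] [0.01, -0.11, 0.33]
[0.0043, -0.0139, 0.0183] [0.01, -0.11, 0.33]
[0.0043, -0.0139, 0.0183] [0.01, -0.11, 0.33]
[0.0042, -0.0139, 0.0183] [0.01, -0.11, 0.33]
[0.0042, -0.0139, 0.0183] [0.01, -0.11, 0.33]
```

Request:
carry_out:
  moves: [0, 0.005, -0.015, 0.02, 0, -0.1, 0.3, 0, 0.005, -0.015, 0.02, 0, -0.1, 0.3, 0, 0.005, -0.015, 0.02, 0, -0.1, 0.3, 0, 0.004, -0.015, 0.02, 0, -0.1, 0.3, 0, 0, -0.005, 0.005, 0, 0, 0]

```text
clock: 12.52
tcp_pos: [0.5105, 0.3126, 0.1142]
orientation: [0.001, 0.992, 0.125, 0.001]
wrist_force: [-0.8, -0.9, 0.8]
finger_gap: 0.0428
```

Request:
carry_out:
  moves: [0, 0, 0, 0, 0, 0, 0, 0, 0, 0, 0, 0, 0, 0, 0, 0, 0, 0, 0, 0, 0, 0, 0, 0, 0, 0, 0, 0, 0, 0, 0, 0, 0, 0, 0]

```text
clock: 13.15
tcp_pos: [0.5117, 0.3115, 0.1154]
orientation: [0.001, 0.992, 0.124, 0.002]
wrist_force: [-0.8, -0.4, 0.0]
finger_gap: 0.0425
```

Run:
```python
from h import *
im,c=snap("wrist","w10"); st=env.get_state();print(st["tcp_pos"],yaw_of(st),st["finger_gap"])
g=cv2.cvtColor(im,cv2.COLOR_BGR2GRAY)
cv2.imwrite("pics/w10c.png",cv2.convertScaleAbs(cv2.resize(im[110:410,170:470],None,fx=2,fy=2),alpha=1.6,beta=0))
plan([.510,.316,.051],14.8,5,st)
```

```text
[0.51173014 0.3115181  0.11549989] 14.26509564580785 0.04253768422457583
[-0.0002, -0.001, 0.0129] [0.02, -0.04, -0.11]
[-0.0001, -0.001, 0.0129] [0.02, -0.04, -0.11]
[-0.0001, -0.001, 0.0129] [0.02, -0.04, -0.11]
[-0.0001, -0.001, 0.0129] [0.02, -0.04, -0.11]
[-0.0001, -0.001, 0.0129] [0.02, -0.04, -0.11]
```

View pics/w10c.png

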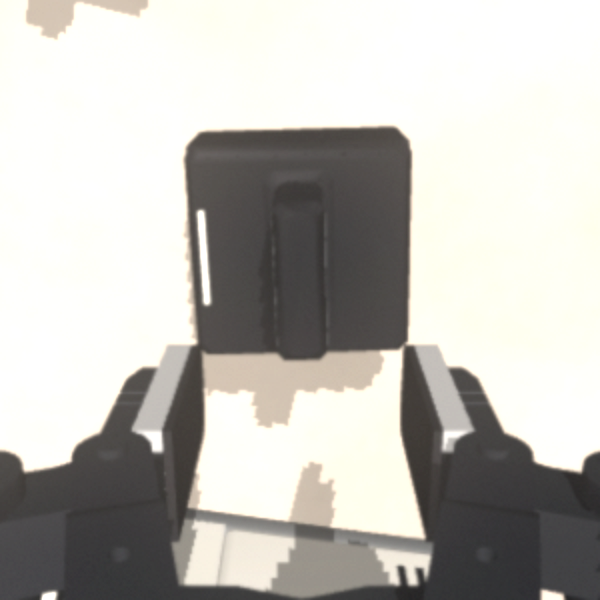

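The bar top spans crop (275–327, 200–358) and is centred between the jaws. The white line is at left (205,258).

Run:
```python
from h import *
st=env.get_state(); c=cam("wrist",st)
u=lambda x,y:(170+x/2-.25,110+y/2-.25)
t=unproj(c,[u(300,204),u(302,358)],.064);print(t,t.mean(0),np.linalg.norm(t[0]-t[1]),np.degrees(np.arctan2(*(t[0]-t[1])[1::-1]))-90)
P=unproj(c,[u(190,150),u(410,145)],.036);e=P[1]-P[0];print(P,np.linalg.norm(e),np.degrees(np.arctan2(e[1],e[0])))
P=unproj(c,[u(204,210),u(208,305)],.036);print("line",P.mean(0),np.degrees(np.arctan2(*(P[0]-P[1])[1::-1]))-90)
m=t.mean(0);plan([m[0],m[1],.051],15.5,4,st)
```

```text
[[0.50458451 0.33917918 0.064     ]
 [0.51586506 0.29672927 0.064     ]] [0.51022478 0.31795423 0.064     ] 0.04392318033114212 14.881719465219007
[[0.47099336 0.34046719 0.036     ]
 [0.53316189 0.35769175 0.036     ]] 0.0645105484368763 15.486051232490082
line [0.48254476 0.30888834 0.036     ] 14.273345466669426
[-0.0, -0.0017, 0.0161] [0.03, -0.04, -0.31]
[0.0, -0.0017, 0.0161] [0.03, -0.04, -0.31]
[0.0, -0.0017, 0.0161] [0.03, -0.04, -0.31]
[0.0, -0.0017, 0.0161] [0.03, -0.04, -0.31]
```

Request:
carry_out:
  moves: [0, 0, -0.0015, 0.015, 0, 0, -0.2, 0, 0, -0.0015, 0.015, 0, 0, -0.2, 0, 0, -0.0015, 0.015, 0, 0, -0.2, 0, 0, -0.001, 0.012, 0, 0, -0.1, 0, 0, 0, 0.005, 0, 0, 0]

```text
clock: 13.82
tcp_pos: [0.5095, 0.3169, 0.048]
orientation: [0.001, 0.991, 0.131, 0.001]
wrist_force: [-0.9, -0.8, 0.0]
finger_gap: 0.0428
```

Run:
```python
from h import *
st=env.get_state();print(st["tcp_pos"],yaw_of(st),st["finger_gap"],st["wrist_force"]);plan([.510,.317,.051],15.2,1,st)
```

```text
[0.50953601 0.31687491 0.04801898] 15.026056288526814 0.0427831240948761 [-0.89093528 -0.82683616  0.0334379 ]
[0.0005, 0.0, -0.003] [0.14, -0.07, -0.17]
```

Request:
carry_out:
  moves: [0, 0, 0, -0.004, 0.1, -0.1, 0, 0, 0, 0, 0, 0, 0, 0, -1, 0, 0, 0, 0, 0, 0, -1, 0, 0, 0, 0, 0, 0, -1, 0, 0, 0, 0, 0, 0]
  squeeze: 60

```text
clock: 14.45
tcp_pos: [0.5102, 0.3171, 0.0532]
orientation: [0.0, 0.991, 0.131, 0.0]
wrist_force: [-0.6, 0.1, -1.8]
finger_gap: 0.0126
```

Request:
carry_out:
  moves: [-1, 0, 0, 0, 0, 0, 0, -1, 0, 0, 0, 0, 0, 0, -1, 0, 0, 0, 0, 0, 0, -1, 0, 0, 0, 0, 0, 0, -1, 0, 0, -0.01, 0, 0, 0]

```text
clock: 15.08
tcp_pos: [0.5092, 0.3166, 0.0625]
orientation: [0.0, 0.991, 0.131, -0.001]
wrist_force: [-0.5, -0.1, -2.3]
finger_gap: 0.0126
```

Request:
carry_out:
  moves: [-1, 0, 0, -0.02, 0, 0, 0, -1, 0, 0, -0.03, 0, 0, 0, -1, 0, 0, -0.035, 0, 0, 0, -1, 0, 0, -0.025, 0, 0, 0, -1, 0, 0, 0, 0, 0, 0]

```text
clock: 15.7
tcp_pos: [0.5097, 0.3169, 0.1788]
orientation: [0.0, 0.991, 0.131, 0.0]
wrist_force: [-0.1, 1.1, -2.1]
finger_gap: 0.0128
```

Run:
```python
from h import *
st=env.get_state();q=st["orientation"];print(st["tcp_pos"],yaw_of(st),st["finger_gap"],st["wrist_force"],R.from_quat([q[1],q[2],q[3],q[0]]).as_matrix()[:,2])
im,c=snap("wrist","w11")
cv2.imwrite("pics/w11c.png",cv2.convertScaleAbs(im[150:420,150:500],alpha=1.8))
g=cv2.cvtColor(im,cv2.COLOR_BGR2GRAY)
```

```text
[0.5096662  0.31688696 0.17881514] 15.018625518965187 0.012804834590937052 [-0.07761009  1.12897982 -2.1431126 ] [ 3.79613103e-04 -3.50777136e-04 -9.99999866e-01]
```

View pics/w11c.png

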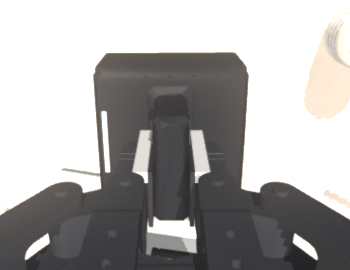

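The cover is held by its bar, with the white line on the low-x side. That's my 12th view, so from here I work from numbers. I'm measuring how the cover sits in the hand.

Run:
```python
from h import *
im=cv2.imread("pics/w11.png"); st=env.get_state(); c=cam("wrist",st); q=st["orientation"]; T=R.from_quat([q[1],q[2],q[3],q[0]])
g=cv2.cvtColor(im,cv2.COLOR_BGR2GRAY).astype(int)
print("col322",[(y,g[y,322]) for y in range(198,276)]);print([(y,g[y,322]) for y in range(358,376)])
print("row300",[(x,g[270,x]) for x in list(range(242,262))+list(range(384,402))])
print("far face col 290",[(y,g[y,280]) for y in range(198,236)])
```

```text
col322 [(198, np.int64(186)), (199, np.int64(187)), (200, np.int64(185)), (201, np.int64(166)), (202, np.int64(115)), (203, np.int64(61)), (204, np.int64(50)), (205, np.int64(48)), (206, np.int64(49)), (207, np.int64(48)), (208, np.int64(48)), (209, np.int64(48)), (210, np.int64(48)), (211, np.int64(47)), (212, np.int64(46)), (213, np.int64(46)), (214, np.int64(46)), (215, np.int64(46)), (216, np.int64(47)), (217, np.int64(47)), (218, np.int64(47)), (219, np.int64(47)), (220, np.int64(48)), (221, np.int64(49)), (222, np.int64(50)), (223, np.int64(53)), (224, np.int64(53)), (225, np.int64(54)), (226, np.int64(52)), (227, np.int64(51)), (228, np.int64(51)), (229, np.int64(50)), (230, np.int64(49)), (231, np.int64(49)), (232, np.int64(47)), (233, np.int64(47)), (234, np.int64(46)), (235, np.int64(47)), (236, np.int64(52)), (237, np.int64(57)), (238, np.int64(59)), (239, np.int64(59)), (240, np.int64(58)), (241, np.int64(59)), (242, np.int64(57)), (243, np.int64(53)), (244, np.int64(47)), (245, np.int64(41)), (246, np.int64(37)), (247, np.int64(36)), (248, np.int64(35)), (249, np.int64(3
[... 1876 characters left out ...]
(143)), (203, np.int64(69)), (204, np.int64(51)), (205, np.int64(52)), (206, np.int64(51)), (207, np.int64(52)), (208, np.int64(50)), (209, np.int64(50)), (210, np.int64(50)), (211, np.int64(50)), (212, np.int64(49)), (213, np.int64(49)), (214, np.int64(50)), (215, np.int64(50)), (216, np.int64(50)), (217, np.int64(50)), (218, np.int64(50)), (219, np.int64(52)), (220, np.int64(53)), (221, np.int64(55)), (222, np.int64(57)), (223, np.int64(59)), (224, np.int64(59)), (225, np.int64(59)), (226, np.int64(58)), (227, np.int64(56)), (228, np.int64(55)), (229, np.int64(54)), (230, np.int64(52)), (231, np.int64(52)), (232, np.int64(51)), (233, np.int64(52)), (234, np.int64(51)), (235, np.int64(51))]
```

Run:
```python
from h import *
st=env.get_state(); c=cam("wrist",st); q=st["orientation"]; T=R.from_quat([q[1],q[2],q[3],q[0]])
f=lambda p,dz:T.inv().apply(unproj(c,[p],st["tcp_pos"][2]-dz)-st["tcp_pos"])[0].round(4)
print("rim far edge",f((322,202.3),.0525),f((280,202.5),.0525),"-> centre y +.034")
print("bar near/far",f((322,370),-.0115),f((322,265.5),-.0115))
print("box top L/R",f((246,270),.0165),f((395.4,270),.0165),"rim",f((246,202),.0525),f((395,202),.0525))
print("mid far bevel",f((322,224),.0175))
plan([.5687,.1385,.165],5.2,5,st)
```

```text
rim far edge [ 0.0009 -0.0335  0.0525] [-0.0209 -0.0334  0.0525] -> centre y +.034
bar near/far [ 0.0007  0.0204 -0.0115] [ 0.0007 -0.0242 -0.0115]
box top L/R [-0.0329 -0.0107  0.0166] [ 0.0333 -0.0107  0.0164] rim [-0.0386 -0.0337  0.0525] [ 0.0388 -0.0336  0.0524]
mid far bevel [ 0.0008 -0.0315  0.0175]
[0.0023, 0.0375, 0.0025] [0.01, 0.02, 1.96]
[0.0036, 0.0374, 0.0025] [0.01, 0.02, 1.96]
[0.0049, 0.0372, 0.0025] [0.01, 0.02, 1.96]
[0.0061, 0.0371, 0.0025] [0.01, 0.02, 1.96]
[0.0074, 0.0368, 0.0025] [0.01, 0.02, 1.96]
```

Request:
carry_out:
  moves: [-1, 0.002, 0.037, 0.002, 0, 0, 2, -1, 0.003, 0.037, 0.002, 0, 0, 2, -1, 0.005, 0.037, 0.002, 0, 0, 2, -1, 0.006, 0.036, 0.002, 0, 0, 2, -1, 0.006, 0.03, 0.002, 0, 0, 1.7]

```text
clock: 16.38
tcp_pos: [0.5614, 0.1438, 0.1592]
orientation: [0.001, 0.999, 0.046, -0.006]
wrist_force: [0.2, 0.0, -2.4]
finger_gap: 0.0126
```

Request:
carry_out:
  moves: [-1, 0, 0, 0, 0, 0, 0, -1, 0, 0, 0, 0, 0, 0, -1, 0, 0, 0, 0, 0, 0, -1, 0, 0, 0, 0, 0, 0, -1, 0, 0, 0, 0, 0, 0]

```text
clock: 17.0
tcp_pos: [0.559, 0.1439, 0.1553]
orientation: [0.001, 0.999, 0.046, -0.009]
wrist_force: [0.1, -0.4, -1.3]
finger_gap: 0.0127
```

Run:
```python
from h import *
st=env.get_state();print(st["tcp_pos"],yaw_of(st),st["finger_gap"],st["wrist_force"]);plan([.5684,.1384,.145],5.2,1,st)
```

```text
[0.5590241  0.14391049 0.15534302] 5.32843892981841 0.012667390195661841 [ 0.06361678 -0.40384271 -1.29069287]
[0.009, 0.0063, 0.0102] [0.09, 1.09, 0.13]
```

Request:
carry_out:
  moves: [-1, 0.009, 0.006, 0.004, 0.1, 1.1, 0.1, -1, 0, 0, 0, 0, 0, 0, -1, 0, 0, 0, 0, 0, 0, -1, 0, 0, 0, 0, 0, 0, -1, 0, 0, 0, 0, 0, 0]

```text
clock: 17.62
tcp_pos: [0.5692, 0.1388, 0.1512]
orientation: [-0.0, 0.999, 0.046, 0.001]
wrist_force: [-0.0, 0.9, -2.0]
finger_gap: 0.0126
```

Run:
```python
from h import *
im,c=snap("wrist","w12")
st=env.get_state();print(st["tcp_pos"],yaw_of(st),st["finger_gap"],st["wrist_force"]);plan([.5684,.1384,.145],5.2,1,st)
g=cv2.cvtColor(im,cv2.COLOR_BGR2GRAY).astype(int)
print([(x,g[190,x]) for x in range(180,470,4)])
print([(y,g[y,230]) for y in range(110,240,4)])
```

```text
[0.56922552 0.13882787 0.15120868] 5.263060125001138 0.012518324559628468 [-0.47992972  0.47090953 -1.01491469]
[-0.0009, 0.0004, 0.0062] [-0.02, -0.13, 0.06]
[(180, np.int64(110)), (184, np.int64(110)), (188, np.int64(111)), (192, np.int64(111)), (196, np.int64(110)), (200, np.int64(62)), (204, np.int64(192)), (208, np.int64(219)), (212, np.int64(219)), (216, np.int64(219)), (220, np.int64(219)), (224, np.int64(219)), (228, np.int64(220)), (232, np.int64(220)), (236, np.int64(111)), (240, np.int64(123)), (244, np.int64(123)), (248, np.int64(122)), (252, np.int64(122)), (256, np.int64(122)), (260, np.int64(121)), (264, np.int64(122)), (268, np.int64(120)), (272, np.int64(121)), (276, np.int64(120)), (280, np.int64(120)), (284, np.int64(120)), (288, np.int64(120)), (292, np.int64(120)), (296, np.int64(120)), (300, np.int64(119)), (304, np.int64(119)), (308, np.int64(120)), (312, np.int64(119)), (316, np.int64(120)), (320, np.int64(119)), (324, np.int64(119)), (328, np.int64(119)), (332, np.int64(119)), (336, np.int64(119)), (340, np.int64(119)), (344, np.int64(119)), (348, np.int64(11
[... 691 characters left out ...]
4, np.int64(184)), (118, np.int64(183)), (122, np.int64(183)), (126, np.int64(182)), (130, np.int64(183)), (134, np.int64(183)), (138, np.int64(172)), (142, np.int64(201)), (146, np.int64(222)), (150, np.int64(221)), (154, np.int64(221)), (158, np.int64(221)), (162, np.int64(221)), (166, np.int64(220)), (170, np.int64(221)), (174, np.int64(221)), (178, np.int64(220)), (182, np.int64(220)), (186, np.int64(220)), (190, np.int64(220)), (194, np.int64(220)), (198, np.int64(219)), (202, np.int64(220)), (206, np.int64(219)), (210, np.int64(219)), (214, np.int64(219)), (218, np.int64(219)), (222, np.int64(219)), (226, np.int64(218)), (230, np.int64(219)), (234, np.int64(219)), (238, np.int64(219))]
```

Run:
```python
from h import *
im=cv2.imread("pics/w12.png");st=env.get_state(); c=cam("wrist",st); q=st["orientation"]; T=R.from_quat([q[1],q[2],q[3],q[0]])
g=cv2.cvtColor(im,cv2.COLOR_BGR2GRAY).astype(int)
f=lambda p,z:T.inv().apply(unproj(c,[p],z)-st["tcp_pos"])[0].round(4)
for r in(190,200):
    print([(x,g[r,x]) for x in range(230,242)],[(x,g[r,x]) for x in range(398,420)])
print("col320",[(y,g[y,320]) for y in range(130,240)])
print(f((236,190),.06),f((403,190),.06),f((237.5,190),.058),f((402.5,190),.058))
```

```text
[(230, np.int64(220)), (231, np.int64(219)), (232, np.int64(220)), (233, np.int64(219)), (234, np.int64(204)), (235, np.int64(144)), (236, np.int64(111)), (237, np.int64(120)), (238, np.int64(123)), (239, np.int64(122)), (240, np.int64(123)), (241, np.int64(123))] [(398, np.int64(121)), (399, np.int64(121)), (400, np.int64(122)), (401, np.int64(133)), (402, np.int64(165)), (403, np.int64(189)), (404, np.int64(197)), (405, np.int64(205)), (406, np.int64(213)), (407, np.int64(219)), (408, np.int64(222)), (409, np.int64(222)), (410, np.int64(222)), (411, np.int64(222)), (412, np.int64(222)), (413, np.int64(222)), (414, np.int64(221)), (415, np.int64(216)), (416, np.int64(204)), (417, np.int64(192)), (418, np.int64(180)), (419, np.int64(172))]
[(230, np.int64(219)), (231, np.int64(220)), (232, np.int64(220)), (233, np.int64(220)), (234, np.int64(219)), (235, np.int64(195)), (236, np.int64(125)), (237, np.int64(122)), (238, np.int64(122)), (239, np.int64(122)), (240, np.int64(122)), (241, np.int64(121))] [(398, np.int64(121)), (399, np.int64(122)), (400, np.int64(128)), (401, np.int64(156
[... 2184 characters left out ...]
64(38)), (212, np.int64(39)), (213, np.int64(38)), (214, np.int64(38)), (215, np.int64(38)), (216, np.int64(39)), (217, np.int64(40)), (218, np.int64(41)), (219, np.int64(40)), (220, np.int64(42)), (221, np.int64(42)), (222, np.int64(45)), (223, np.int64(48)), (224, np.int64(50)), (225, np.int64(51)), (226, np.int64(49)), (227, np.int64(48)), (228, np.int64(47)), (229, np.int64(44)), (230, np.int64(44)), (231, np.int64(44)), (232, np.int64(42)), (233, np.int64(43)), (234, np.int64(42)), (235, np.int64(42)), (236, np.int64(50)), (237, np.int64(58)), (238, np.int64(60)), (239, np.int64(60))]
[-0.0525 -0.0332  0.0911] [ 0.0517 -0.033   0.0913] [-0.052  -0.0328  0.0931] [ 0.0518 -0.0327  0.0933]
```

Run:
```python
from h import *
st=env.get_state(); c=cam("wrist",st); q=st["orientation"]; T=R.from_quat([q[1],q[2],q[3],q[0]])
f=lambda p,z:T.inv().apply(unproj(c,[p],z)-st["tcp_pos"])[0].round(4)
print("deck far",f((320,169.5),.058)+[0,.046,0],"seal far",f((320,192.5),.063)+[0,.032,0])
plan([.5687,.1384,.130],5.2,3,st)
```

```text
deck far [-0.0001  0.0006  0.0932] seal far [-0.0001  0.      0.0882]
[-0.0002, 0.0001, 0.0071] [-0.01, -0.04, 0.02]
[-0.0002, 0.0001, 0.0071] [-0.01, -0.04, 0.02]
[-0.0002, 0.0001, 0.0071] [-0.01, -0.04, 0.02]
```

Deck, seal and cover all agree within about 0.5 mm. Lowering over the pin.

Request:
carry_out:
  moves: [-1, -0.0005, 0, 0.007, 0, -0.1, 0, -1, 0, 0, 0.007, 0, 0, 0, -1, 0, 0, 0.006, 0, 0, 0, -1, 0, 0, 0, 0, 0, 0, -1, 0, 0, 0, 0, 0, 0]

```text
clock: 18.3
tcp_pos: [0.5683, 0.1388, 0.1291]
orientation: [-0.0, 0.999, 0.046, -0.0]
wrist_force: [0.0, -0.5, -1.6]
finger_gap: 0.0127
```

Run:
```python
from h import *
st=env.get_state();print(st["tcp_pos"],yaw_of(st),st["wrist_force"],st["ft_torque"]);plan([.5687,.1384,.115],5.2,4,st)
```

```text
[0.56826922 0.13880385 0.1291211 ] 5.269275271696884 [ 0.0322324  -0.46486859 -1.61737233] [0.0091715  0.00449815 0.04242796]
[0.0001, 0.0001, 0.0035] [-0.0, 0.01, 0.02]
[0.0001, 0.0001, 0.0035] [-0.0, 0.01, 0.02]
[0.0001, 0.0001, 0.0035] [-0.0, 0.01, 0.02]
[0.0001, 0.0001, 0.0035] [-0.0, 0.01, 0.02]
```

Request:
carry_out:
  moves: [-1, 0, 0, 0.003, 0, 0, 0, -1, 0, 0, 0.003, 0, 0, 0, -1, 0, 0, 0.002, 0, 0, 0, -1, 0, 0, 0, 0, 0, 0, -1, 0, 0, 0, 0, 0, 0]

```text
clock: 18.92
tcp_pos: [0.5686, 0.1388, 0.121]
orientation: [-0.0, 0.999, 0.046, -0.0]
wrist_force: [0.3, 0.2, -2.2]
finger_gap: 0.0127
```

Run:
```python
from h import *
st=env.get_state();print(st["tcp_pos"],yaw_of(st),st["wrist_force"],st["ft_torque"]);plan([.5687,.1384,.115],5.2,4,st)
```

```text
[0.56858425 0.1388412  0.12101108] 5.268308414218911 [ 0.26836047  0.22033252 -2.23010034] [-0.01644851 -0.00979834 -0.01056731]
[0.0, 0.0001, 0.0015] [-0.0, 0.0, 0.02]
[0.0, 0.0001, 0.0015] [-0.0, 0.0, 0.02]
[0.0, 0.0001, 0.0015] [-0.0, 0.0, 0.02]
[0.0, 0.0001, 0.0015] [-0.0, 0.0, 0.02]
```

The rim is about 3.5 mm below the pin top with no contact force, so it is over the pin. Continuing to the seal.

Request:
carry_out:
  moves: [-1, 0, 0, 0.002, 0, 0, 0, -1, 0, 0, 0.002, 0, 0, 0, -1, 0, 0, 0.002, 0, 0, 0, -1, 0, 0, 0, 0, 0, 0, -1, 0, 0, 0, 0, 0, 0]

```text
clock: 19.55
tcp_pos: [0.5688, 0.1389, 0.1159]
orientation: [-0.0, 0.999, 0.046, 0.001]
wrist_force: [-1.5, -0.1, 1.9]
finger_gap: 0.0125
```

Run:
```python
from h import *
st=env.get_state();print(st["tcp_pos"],yaw_of(st),st["wrist_force"],st["ft_torque"])
```

```text
[0.56881711 0.13892224 0.11591266] 5.274190045677935 [-1.49846396 -0.1137812   1.92110023] [-0.04977221  0.30295437  0.00369482]
```

Request:
carry_out:
  moves: [-1, 0, 0, 0.002, 0, 0, 0, -1, 0, 0, 0.002, 0, 0, 0, -1, 0, 0, 0.001, 0, 0, 0, -1, 0, 0, 0, 0, 0, 0, -1, 0, 0, 0, 0, 0, 0]

```text
clock: 20.18
tcp_pos: [0.5688, 0.1389, 0.1126]
orientation: [-0.0, 0.999, 0.046, 0.001]
wrist_force: [-3.4, -1.0, 5.1]
finger_gap: 0.0127
```

Run:
```python
from h import *
st=env.get_state();q=st["orientation"];print(st["tcp_pos"],yaw_of(st),st["wrist_force"],st["ft_torque"],R.from_quat([q[1],q[2],q[3],q[0]]).as_matrix()[:,2])
```

```text
[0.56881349 0.13889537 0.11256226] 5.27767541460375 [-3.42553442 -0.95188153  5.07226513] [-0.10069784  0.53218903 -0.03054488] [ 2.67499603e-03  2.78729132e-04 -9.99996383e-01]
```

Request:
carry_out:
  moves: [-1, -0.0005, 0, 0.001, 0, 0.1, 0, -1, 0, 0, 0.001, 0, 0, 0, -1, 0, 0, 0.001, 0, 0, 0, -1, 0, 0, 0, 0, 0, 0, -1, 0, 0, 0, 0, 0, 0]

```text
clock: 20.8
tcp_pos: [0.5687, 0.1389, 0.112]
orientation: [-0.0, 0.999, 0.046, 0.004]
wrist_force: [-1.7, -1.0, 5.6]
finger_gap: 0.0127
```

Run:
```python
from h import *
st=env.get_state();q=st["orientation"];print(st["tcp_pos"],yaw_of(st),st["wrist_force"],st["ft_torque"],R.from_quat([q[1],q[2],q[3],q[0]]).as_matrix()[:,2])
```

```text
[0.56873805 0.13890877 0.11202836] 5.277368500788218 [-1.73672364 -0.96746144  5.62612417] [-0.09958768  0.71988884 -0.02184466] [ 7.04850432e-03  6.25209041e-04 -9.99974964e-01]
```

Request:
carry_out:
  moves: [-1, -0.0005, 0, 0.002, 0, -0.4, 0, -1, 0, 0, 0.001, 0, 0, 0, -1, 0, 0, 0.002, 0, -0.2, 0, -1, 0, 0, 0.001, 0, 0, 0, -1, 0, 0, 0.001, 0, 0, 0]

```text
clock: 21.42
tcp_pos: [0.5688, 0.1389, 0.1111]
orientation: [0.0, 0.999, 0.046, 0.001]
wrist_force: [-2.9, -0.4, 7.9]
finger_gap: 0.0126
```

Run:
```python
from h import *
st=env.get_state();q=st["orientation"];print(st["tcp_pos"],yaw_of(st),st["wrist_force"],st["ft_torque"],R.from_quat([q[1],q[2],q[3],q[0]]).as_matrix()[:,2])
```

```text
[0.56884642 0.13891566 0.11105123] 5.283206924513355 [-2.9486983  -0.37413899  7.88476404] [-0.16512317  0.77075029  0.0032449 ] [ 1.53282247e-03 -2.14050573e-04 -9.99998802e-01]
```

Request:
carry_out:
  moves: [-1, -0.0005, 0, 0.002, 0, -0.1, 0, -1, 0, 0, 0.002, 0, 0, 0, -1, 0, 0, 0.002, 0, 0, 0, -1, 0, 0, 0.002, 0, 0, 0, -1, 0, 0, 0.002, 0, 0, 0]

```text
clock: 22.05
tcp_pos: [0.5688, 0.1389, 0.111]
orientation: [0.0, 0.999, 0.046, 0.004]
wrist_force: [-5.1, -0.8, 15.4]
finger_gap: 0.0127
```

Run:
```python
from h import *
def s():
    st=env.get_state();q=st["orientation"];print(st["tcp_pos"],yaw_of(st),st["wrist_force"],st["ft_torque"],st["finger_gap"],R.from_quat([q[1],q[2],q[3],q[0]]).as_matrix()[:,2])
s()
for n in("scene","top"): cv2.imwrite(f"pics/{n}9.png",env.read_camera(n)[:,:,::-1])
s()
```

```text
[0.56877905 0.13890791 0.11097127] 5.29524368255572 [-5.07801251 -0.82187817 15.40437045] [-0.19097725  1.49006434 -0.06047487] 0.012660823532648116 [ 7.12177788e-03 -3.50820261e-04 -9.99974578e-01]
[0.5687789  0.13891511 0.11099563] 5.295601061024134 [-5.49136557 -2.17057688 16.3131952 ] [-0.20354407  1.52709453 -0.01582989] 0.01244149129739573 [ 7.18567314e-03 -3.65312501e-04 -9.99974116e-01]
```

Depth stopped at the expected home height (TCP 0.111, force rising), but the tool leans 0.4° front-down. Levelling while pressing.

Request:
carry_out:
  moves: [-1, -0.0005, 0, 0.001, 0, -0.4, 0, -1, -0.0005, 0, 0.001, 0, -0.4, 0, -1, 0, 0, 0.0015, 0, -0.3, 0, -1, 0, 0, 0.002, 0, -0.3, 0, -1, 0, 0, 0.002, 0, -0.3, 0]

```text
clock: 22.78
tcp_pos: [0.5694, 0.139, 0.1113]
orientation: [0.001, 0.999, 0.046, -0.007]
wrist_force: [-5.9, -1.1, 15.3]
finger_gap: 0.0125
```

Run:
```python
from h import *
st=env.get_state();q=st["orientation"];print(st["tcp_pos"],yaw_of(st),st["wrist_force"],st["ft_torque"],st["finger_gap"],R.from_quat([q[1],q[2],q[3],q[0]]).as_matrix()[:,2])
```

```text
[0.5694203  0.13896251 0.11131496] 5.292162871987721 [-5.94083764 -1.12851979 15.30295227] [-0.22134341  1.03968326 -0.02785378] 0.012453703373023258 [-0.0144329  -0.00265757 -0.99989231]
```

Request:
carry_out:
  moves: [-1, -0.001, 0, 0.001, 0, 0.3, 0, -1, -0.0005, 0, 0.0015, 0, 0.2, 0, -1, 0, 0, 0.002, 0, 0.1, 0, -1, 0, 0, 0.002, 0, 0, 0, -1, 0, 0, 0.002, 0, 0, 0]

```text
clock: 23.4
tcp_pos: [0.5688, 0.1389, 0.111]
orientation: [0.001, 0.999, 0.046, 0.002]
wrist_force: [-6.1, -1.4, 15.7]
finger_gap: 0.0127
```

Run:
```python
from h import *
st=env.get_state();q=st["orientation"];print(st["tcp_pos"],yaw_of(st),st["wrist_force"],st["ft_torque"],st["finger_gap"],R.from_quat([q[1],q[2],q[3],q[0]]).as_matrix()[:,2])
```

```text
[0.56879279 0.13891805 0.11097176] 5.295707483798442 [-6.09128624 -1.42904771 15.65748552] [-0.15290336  1.35097783 -0.04949154] 0.012700397972993688 [ 0.00355186 -0.00131002 -0.99999283]
```

Run:
```python
from h import *
im,c=snap("wrist","w13"); st=env.get_state(); q=st["orientation"]; T=R.from_quat([q[1],q[2],q[3],q[0]])
g=cv2.cvtColor(im,cv2.COLOR_BGR2GRAY).astype(int)
for x in(262,285,320,355,378):
    col=g[:,x]; y=next(y for y in range(150,260) if col[y]<80 and col[y+3]<80); print(x,y,col[y-4:y+8].tolist(),T.inv().apply(unproj(c,[(x,y-.5)],.058)-st["tcp_pos"])[0].round(4))
a=cv2.imread("pics/top0.png").astype(int);b=cv2.imread("pics/top9.png").astype(int)
d=np.abs(a-b).max(2)>40
for n,(x,y,w,h) in dict(amber=(388,252,35,18),timer=(285,290,36,34),jar=(165,168,28,30),vial=(315,124,18,20),redvial=(468,218,16,18),purple=(128,268,40,40)).items(): print(n,d[y:y+h,x:x+w].mean().round(3))
st=env.get_state();print(st["wrist_force"],st["clock"])
```

```text
262 203 [121, 121, 119, 97, 58, 50, 50, 50, 49, 49, 49, 49] [-0.0302 -0.0334  0.0528]
285 203 [119, 118, 117, 94, 55, 48, 47, 47, 46, 45, 45, 45] [-0.0182 -0.0334  0.0529]
320 203 [120, 119, 108, 80, 51, 46, 45, 45, 45, 44, 44, 44] [-0.0001 -0.0333  0.0529]
355 202 [119, 119, 118, 104, 74, 50, 46, 46, 46, 46, 45, 44] [ 0.0181 -0.0338  0.053 ]
378 202 [120, 119, 118, 103, 73, 52, 49, 48, 48, 48, 48, 47] [ 0.0301 -0.0338  0.053 ]
amber 0.0
timer 0.517
jar 0.0
vial 0.0
redvial 0.549
purple 0.0
[-6.64744523 -0.6968167  16.3107161 ] 23.45
```

Run:
```python
from workcell import env
print(env.hand_in())
```

```text
the job is handed in; nothing more can be done
None
```

The teal card is in the reader, and the cover is over the pin and held pressed down. I handed the job in at about 23.5 s with the grip still closed on the cover. No verdict is reported at hand-in.

**What I did:**
- The teal card went from the rack into the reader slot without resistance. It met the floor at the expected depth with 3 N; the picture showed about 3 mm of white above the deck.
- The black cover went on with its white line to the front. It dropped over the pin with no contact force and met the seal at the expected height.

**Last checks:**
- **Cover down:** the cover stopped with its rim computed at about 58 mm, which is deck level. Push rose from 8 N to about 16 N with no further travel, so it is on its stop.
- **Level:** the tool leaned about 0.2° in the last reading. It had leaned 0.4°, then 0.8° the other way, while I levelled it under load.
- **Side force:** about 6 N remained along the reader's front-to-back axis, probably the pin pocket against the pin.
- **Other things:** the amber card, jar, blue-capped vial and purple box look unchanged from above. The image comparison failed at the bench timer and the red-capped vial, probably because the arm blocks the view there. Their final positions are not confirmed, though the arm never went near them.
- **Camera calibration:** the wrist camera showed about 3 mm of height disagreement on held objects, so I relied on several measurements together for positioning.

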